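Lock the stirrer drive and load the heating plate

ROBOT

A 6-joint arm with a two-finger parallel gripper is mounted at the origin on the work surface. World frame = base frame: x ahead of the robot, y to its left, z up, the work surface at z = 0. Lengths are in m, angles in degrees, forces in N, time in s.
With the tool pointing down it reaches from about 0.4 to 0.825 m from the base axis. Payload 7 kg.
Tool frame: the origin (TCP) lies midway between the tips of the shut fingers; the grasp point (between the pads) lies r.pinch_z behind it (r.pinch_z is the distance from the TCP to the grasp point, in m); z points along the fingers, y is the line along which they close (so a half turn about z gives the same grasp; the last joint's range is limited). The gripper opens to 88 mm and grips with 3 to 60 N. Pads are 19 mm wide; open, the fingers measure 130 mm over their backs; the gripper's body (78 mm by 193 mm) begins 47 mm behind the grasp point.
Start: joints at [83.199, 20.546, 0.682, 0, -70.136, -16.507], TCP at [0.267, 0.62, 0.227] pointing down, gripper open.
Joint ranges: [-176.03, 176.03], [-82.01, 121.73], [-58.28, 71.71], [-173.87, 95.51], [-174.79, -0.11], [-173.66, 173.66]. Speed limits (degrees/s): [136.94, 136.94, 172.46, 180, 180, 180].

INTERFACE

Orientations are given as [roll, pitch, yaw] about the fixed x, y, z axes, in that order (R = Rz(yaw) Ry(pitch) Rx(roll)).
In Python, from plant import r, optics, job gives the robot as it stands.
- The arm moves only by the shell command python3 -m crank 'ROWS' [FORCE]. ROWS is JSON, a list of rows, each an object with "xyz": the shift along the tool's x, y, z in units of 30 mm (1.0 is 30 mm), a list of three; "delta_rot": the turn, a rotation vector about the tool's x, y, z in degrees, a list of three; "claw": the closure, from 0 (fully open) to 1 (shut). A call has 1 to 20 rows; each row is the pose to reach, as a shift and turn from the pose commanded when the call began, along the tool's axes at that moment; what a row does not reach only later rows make up. A row lasts 1/8 s, in which the tool goes at most 62.5 mm and 10.7 degrees, less where a joint would pass 70% of its speed; a pose out of reach is approached as far as the arm can. A call with a gripper value outside its range is refused whole. The fingers move at their own pace and stop on an object; FORCE is the grip in N (left out, the last holds). Time passes only in rows, so rows that repeat a pose let the fingers close. It gives the time, the measured TCP pose, the force, the opening and the grip force at its end, in the units of the state.
- r.get_state(): the state, without advancing time (a new reading comes with each control period).
- optics.capture(name): name is "side" or "top"; returns a dict with "img" (480x640x3 uint8, blue, green, red), "fovy" (degrees; the focal length in pixels is half the picture's height over the tangent of half this angle, whatever the lens; pixels are square), "cx", "cy" (the principal point, pixels), "eye" and "rotation" of the camera in the world. Camera axes: x right, y up, looking along -z (the intrinsics and any distortion apply to the point x, -y, -z); pixel columns grow to the right and rows downward; lengths in m; the calibration is good to about 2 mm. A picture is of the moment at which its call begins. There is no depth.
- job.close_job(): hands the job in; it is judged then, once.
The state is a dict: "time_s": time; "joints": joint angles; "qd": joint speeds; "joint_torque": joint torques, N m; "tcp_pos": TCP position; "eef_rot": TCP orientation; "contact_force": force on the tool from outside, world axes, zero at the start; "moment": the same for the moment, N m; "gripper_width": finger opening in m; "gripper_force": force on a finger pad.
Only numpy, scipy, OpenCV 4.12 (cv2) and the standard library are available. Lean on these libraries where they do the work, as an engineer would, in place of code of your own. Each camera call takes 0.05 s, during which the arm holds its last target. There are 200 camera calls.

TASK

Get the stirring hotplate ready to run: turn the drive shaft by its crank until its flat faces straight up at the two setscrews in the hub, tighten both setscrews clockwise with the T-handle hex key until they come to their stops, and stand the key back in its holder. Slide every covered beaker over the plate, without lifting it, onto a ringed heating spot of its own, centred on the cross; with all that done, throw the power switch lever fully over, away from the robot. Do not knock over the bottle, the jar or the tube rack.

Things in the scene. Friction and masses are not known exactly. Their poses are not given: they have to be found in the camera images.
- station: Fixed station, yaw up to 0.1 rad; origin on the bench under the centre of the white plate, 250 (x) by 320 (y) by 12 mm high, with a rim 8 wide, 10 higher. Heating spots (76 mm ring, cross) at x +60, y -100, 0, 100 mm; parking spots at x -60. At the -y side: gearbox (to y -200, 105 high), hub 50 by 90, centre y -245, 107 high; bare shaft along y, 75 up; bearing (y -325 to -350, 95 high), crank
- shaft (a joint): Angle of the shaft and crank about the station's +y, rad. At 0 the crank pin is straight up and the shaft's flat, which is on the same side as the pin, faces up, as the setscrews do; growing values tip the pin towards the station's +x (away from the robot). It starts 0.55 to 1.2, range +-1.7, stays where it is left; some 3 N at the pin turn it
- crank_pin (a point): Middle of the crank pin, a round steel bar 14 mm in diameter and 55 mm long, parallel to the shaft (station's y), 45 mm from the shaft axis, outside the crank arm on the station's -y side; the pin's middle is 28 mm from the arm. Moves with the shaft
- setscrew0 (a joint): Turn of the socket-head setscrew nearer the gearbox, clockwise from above growing, rad; starts 0 to 0.3 and comes to its stop, fully tight, at 1.2. Resists with 0.03 N m. The screw axis is vertical
- setscrew1 (a joint): Turn of the socket-head setscrew nearer the crank, 44 mm from the other, clockwise from above growing, rad; starts 0 to 0.3 and comes to its stop, fully tight, at 1.2. Resists with 0.03 N m. The screw axis is vertical
- socket0 (a point): Floor of the hex socket of setscrew0, on its axis, 95 mm above the bench. The socket is 13 mm across flats, 11 mm deep; its rim is 1 mm below the hub's top, in a 29 mm recess. The point's x axis is square to a flat and turns with the screw (yaw = the station's minus joint setscrew0); the hexagon repeats every 60 degrees
- socket1 (a point): Floor of the hex socket of setscrew1, on its axis, 95 mm above the bench. The socket is 13 mm across flats, 11 mm deep; its rim is 1 mm below the hub's top, in a 29 mm recess. The point's x axis is square to a flat and turns with the screw (yaw = the station's minus joint setscrew1); the hexagon repeats every 60 degrees
- key_handle (a point): Centre of the handle of the loose T-handle hex key: grey bar 70 mm along the key's x, 14 along y, 24 tall, 82 mm above the key's tip (z up the key). Steel shank: hexagon 12 mm across flats, flats square to the key's x, narrowing to 8 mm over the last 4 mm. Key 94 mm long, 120 g. Enters the socket if within 0.1 rad; up to 0.25 rad of play. Starts upright in the holder
- key_tip (a point): Middle of the lower end of the hex key
- holder_floor (a point): Floor of the holder's hole, 10 mm above the bench. The holder is a fixed white block 60 by 60 mm, 50 mm high, with a round hole 18 mm wide and 40 mm deep in the middle of its top; the key stands in it loosely, tip on this floor, leaning up to some 6 degrees, turned either way
- beaker0_mid (a point): Covered steel beaker (one of up to three alike; absent ones read None): squat body 68 mm in diameter and 54 mm high with a heavy, smooth base, on its lid a black knob 20 mm in diameter and 32 mm tall; 86 mm high in all, 200 to 450 g. The point is on its axis, 43 mm above its underside. Slides at about 1 N. Starts near a parking spot
- beaker1_mid (a point): Covered steel beaker (one of up to three alike; absent ones read None): squat body 68 mm in diameter and 54 mm high with a heavy, smooth base, on its lid a black knob 20 mm in diameter and 32 mm tall; 86 mm high in all, 200 to 450 g. The point is on its axis, 43 mm above its underside. Slides at about 1 N. Starts near a parking spot
- beaker2_mid (a point): Covered steel beaker (one of up to three alike; absent ones read None): squat body 68 mm in diameter and 54 mm high with a heavy, smooth base, on its lid a black knob 20 mm in diameter and 32 mm tall; 86 mm high in all, 200 to 450 g. The point is on its axis, 43 mm above its underside. Slides at about 1 N. Starts near a parking spot
- ring0 (a point): Centre of a heating spot, on the plate's top 12 mm above the bench (nearest the gearbox)
- ring1 (a point): Centre of a heating spot, on the plate's top 12 mm above the bench (the middle one)
- ring2 (a point): Centre of a heating spot, on the plate's top 12 mm above the bench (farthest from the gearbox)
- switch (a joint): Power lever, rad: 0 off, leaning towards the robot; 1.0 fully on, leaning away (+x of its box); stays where it is left
- switch_tip (a point): Tip of the black power lever, 80 mm long, on a white block at the right of the station; it swings in its box's xz plane, by about 1 N at the tip. The point's yaw is the box's, up to 0.25 rad either way
- amber: Bystander: amber bottle 80 mm in diameter, 190 mm high, origin under its centre
- jar: Bystander: glass jar 90 mm in diameter, 160 mm high, origin under its centre
- tube_rack: Bystander: white rack of capped tubes, 75 by 160 mm, 64 mm high, origin under its centre
Mind the look-alikes: they are no part of the job. Leave any red look-alike of the part that bears beaker2_mid alone.

How it is judged:
By the outcome, as a careful person would: the job done as asked, in the order asked, and still so for the second after the job is handed in, with the robot touching nothing.
Of beaker0, beaker1, beaker2 only 2 to 3 are there at a start; the rules pass over those that are not, and their reading is None.
At some moment in a run one of beaker0, beaker1, beaker2 may be knocked a few centimetres aside while the robot is not near it.
It also fails if it takes over 200 s, if anything falls off the work surface, if the arm or the gripper's body presses on something with over 40 N, if the wrist force passes 120 N, or if a joint passes its speed limit or range.

## Working session

There is one attempt and no reset: what is moved stays moved. The work goes in short steps, Python scripts to look and compute and a shell command to move; the robot and the scene stay as the last step left them, time stands still between calls to the robot, and variables do not carry over. Pictures are saved under pics/ and viewed, at most 14 in all, crops included, and the job is handed in when it is done.

```bash
ls; mkdir -p pics; python3 - <<'E'
from plant import r, optics, job
import cv2
print(r.pinch_z, r.get_state())
for n in("side","top"):
    c=optics.capture(n); cv2.imwrite(f"pics/{n}0.png",c["img"]); print({k:v for k,v in c.items() if k!="img"})
E
```

```text
pics
0.0188 {'time_s': 0.0, 'joints': array([ 8.31984845e+01,  2.05901299e+01,  6.34154921e-01, -2.03786078e-02,
       -7.01360773e+01, -1.65081048e+01]), 'qd': array([-0.03341196,  0.02474549,  0.09252012, -0.04881372, -0.0765383 ,
        0.04185777]), 'joint_torque': array([ 4.29944259e-05, -5.82723427e+01,  2.93049020e+01,  6.99758381e+00,
        7.00752513e-03, -1.61427911e-04]), 'tcp_pos': array([0.26691385, 0.61945229, 0.22563951]), 'eef_rot': array([ 1.79906298e+02, -7.79167539e-03, -2.33165537e+01]), 'contact_force': array([-0.07833853, -0.11476946, -0.85822138]), 'moment': array([-0.00496268, -0.03756615,  0.07500947]), 'gripper_force': 0.0, 'gripper_width': 0.08762900936230714}
{'fovy': 46.59577434122573, 'cx': 316.26313590475246, 'cy': 253.106403220977, 'eye': array([ 0.43945392, -0.98327194,  0.98761543]), 'rotation': array([49.64605734, -0.15042736, -6.03959951])}
{'fovy': 46.66048820062747, 'cx': 319.1934719536966, 'cy': 248.85841000305211, 'eye': array([0.45624499, 0.04501143, 1.51945227]), 'rotation': array([  4.31080244,  -0.61392764, -89.33853262])}
```

View pics/top0.png

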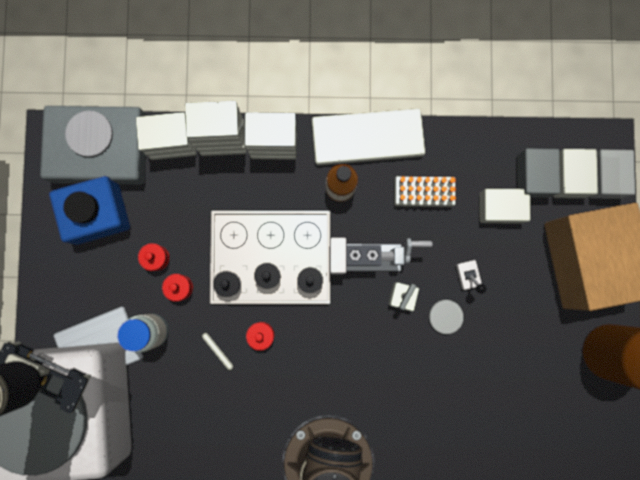

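View pics/side0.png

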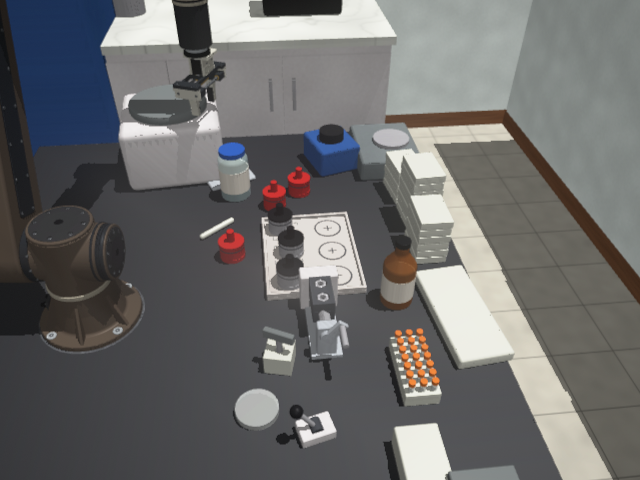

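Look-alike list: beakers (black knob) at top px (227,284), (267,276), (310,281). Red look-alikes at (152,257), (176,288), (260,337), to be left alone. The hex key in its holder is at (405,297) and the switch lever on its small white block at (470,275). The white rod (217,351), larger white boxes and grey disc (447,317) are decoys. Next, a close crop.

```bash
cat > h.py <<'E'
import numpy as np, cv2
from scipy.spatial.transform import Rotation as R
from plant import r, optics, job
class Cam:
    def __init__(s,n):
        c=optics.capture(n); s.img=c["img"]; s.f=240/np.tan(np.radians(c["fovy"]/2)); s.c=np.array([c["cx"],c["cy"]])
        s.eye=c["eye"]; s.R=R.from_euler("xyz",c["rotation"],degrees=True).as_matrix()
    def px(s,p):
        q=(np.atleast_2d(p)-s.eye)@s.R; return s.c+s.f*np.c_[q[:,0],-q[:,1]]/-q[:,2:]
    def at(s,uv,z):
        uv=np.atleast_2d(uv); d=np.c_[(uv-s.c)/s.f*[1,-1],-np.ones(len(uv))]@s.R.T
        return s.eye+d*((z-s.eye[2])/d[:,2])[:,None]
    def crop(s,x,y,w,h,k,fn): cv2.imwrite("pics/"+fn,cv2.resize(s.img[y:y+h,x:x+w],None,fx=k,fy=k,interpolation=cv2.INTER_CUBIC))
E
python3 - <<'E'
from h import *
t=Cam("top"); s=Cam("side")
t.crop(200,200,300,125,2.6,"t1.png"); s.crop(220,200,200,250,2.4,"s1.png")
print(t.at([[211,211],[330,211],[330,303],[211,303]],.022)); print(s.px([[0,0,0],[.267,.62,.227]]),t.px([[0,0,0],[.267,.62,.227]]))
cr=t.at([[233.5,235],[270.5,235],[307.5,235]],.012); print(cr); print(s.px(cr))
E
```

```text
[[ 6.68456748e-01  3.24333275e-01  2.20000000e-02]
 [ 6.72674314e-01  2.13843431e-03  2.20000000e-02]
 [ 4.24179488e-01 -3.67637227e-04  2.20000000e-02]
 [ 4.20579704e-01  3.17855033e-01  2.20000000e-02]]
[[ 91.81503213 314.41322672]
 [203.6247317  107.71944146]] [[328.00665028 462.88449572]
 [ 60.02316603 371.11150034]]
[[0.60494911 0.26346863 0.012     ]
 [0.60621697 0.1630207  0.012     ]
 [0.60748664 0.06242899 0.012     ]]
[[327.07358752 228.38289599]
 [331.97135897 250.93061504]
 [337.39505381 275.89951139]]
```

View pics/t1.png

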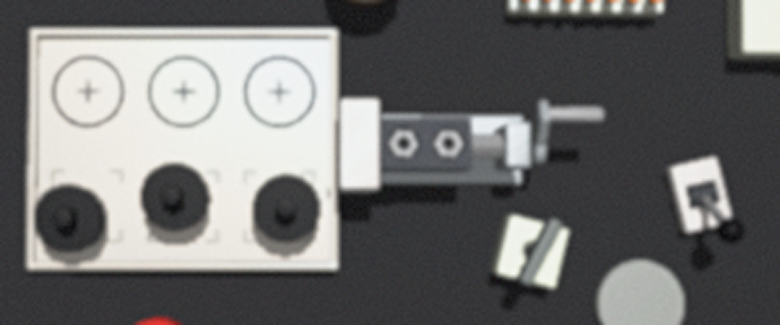

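View pics/s1.png

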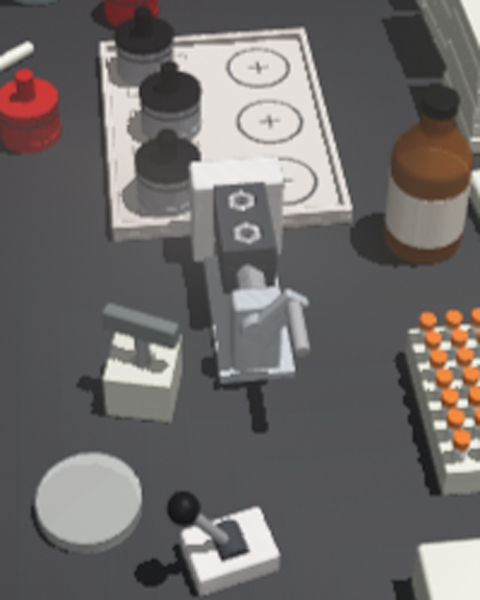

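The choices hold: three black-knobbed beakers at top-crop (66,217), (172,198), (286,210); key handle at (543,253); sockets at (404,143) and (449,143); crank pin from (548,113) to (605,113). The lever ball is at side-crop (184,508). Now I fit the poses.

```bash
cat > fit.py <<'E'
from h import *
from scipy.optimize import least_squares as LS
t=Cam("top"); s=Cam("side")
T=lambda p:np.array(p)/2.6+[200,200]-.3
S=lambda p:np.array(p)/2.4+[220,200]-.3
loc=np.array([[.06,.1,.012],[.06,0,.012],[.06,-.1,.012],[0,-.223,.106],[0,-.267,.106]])
pt=T([[88,91],[184,91],[279,91],[404,143],[449,143]]); ps=S([[258,68],[269,121],[287,180],[241,200],[247,233]])
def W(q,l): l=np.atleast_2d(l); c,s_=np.cos(q[2]),np.sin(q[2]); return np.c_[q[0]+c*l[:,0]-s_*l[:,1],q[1]+s_*l[:,0]+c*l[:,1],l[:,2]]
w=W
q=LS(lambda q:np.r_[(t.px(W(q,loc))-pt).ravel(),(s.px(W(q,loc))-ps).ravel()],[.55,.16,0]).x
if __name__=="__main__":
    print("station",q.round(4)); print((t.px(W(q,loc))-pt).round(1).tolist(),(s.px(W(q,loc))-ps).round(1).tolist())
    print("rings",W(q,loc[:3]).round(4).tolist(),"sockets",W(q,loc[3:]).round(4).tolist())
    def tri(a,b,n):
        o=LS(lambda p:np.r_[(t.px(p)-T(a)).ravel(),(s.px(p)-S(b)).ravel()],[.5,0,.1]); print(n,o.x.round(4),o.fun.round(1)); return o.x
    tri([66,217],[143,15],"b2");tri([172,198],[169,69],"b1");tri([286,210],[167,136],"b0")
    for z in(.098,): print(t.at(T([[66,217],[172,198],[286,210]]),z).round(4).tolist(), s.at(S([[143,14],[169,69],[167,136]]),z).round(4).tolist())
    a=tri([557,222],[178,331],"key far end top?"); b=tri([529,284],[105,312],"near end"); tri([543,253],[141,321],"key")
    tri([732,230],[184,508],"ball"); tri([705,195],[230,535],"pivot")
    e=tri([604,113],[303,350],"pin end"); f=tri([548,113],[293,298],"pin start")
    c,s_=np.cos(q[2]),np.sin(q[2])
    for p in(e,f): d=p[:2]-q[:2]; print("pin in station",c*d[0]+s_*d[1],-s_*d[0]+c*d[1],p[2]-.075)
E
python3 fit.py
```

```text
station [0.5472 0.1634 0.01  ]
[[-0.2, -0.1], [-0.3, -0.1], [-0.1, 0.0], [-0.3, -0.1], [-0.4, -0.1]] [[0.3, 0.2], [0.5, 0.6], [-1.7, 0.8], [0.4, 0.4], [0.3, 0.1]]
rings [[0.6062, 0.264, 0.012], [0.6072, 0.164, 0.012], [0.6082, 0.064, 0.012]] sockets [[0.5494, -0.0596, 0.106], [0.5498, -0.1036, 0.106]]
b2 [0.4727 0.27   0.0953] [-0.   0.1  0.1 -0. ]
b1 [0.4939 0.1664 0.0954] [ 0.  -0.4 -0.4  0. ]
b0 [0.4838 0.0543 0.0962] [ 0.  -0.5 -0.5  0. ]
[[0.4731, 0.2695, 0.098], [0.4929, 0.1662, 0.098], [0.4824, 0.0543, 0.098]] [[0.4723, 0.2682, 0.098], [0.4947, 0.1631, 0.098], [0.4849, 0.0522, 0.098]]
key far end top? [ 0.4754 -0.2115  0.1009] [ 0.  -0.6 -0.5  0. ]
near end [ 0.4137 -0.1839  0.1018] [ 0.  -0.3 -0.2  0. ]
key [ 0.4444 -0.1976  0.1019] [ 0.  -0.4 -0.4  0. ]
ball [ 0.468  -0.3854  0.0946] [ 0. -0. -0.  0.]
pivot [ 0.5046 -0.3755  0.0365] [ 0.  -0.2 -0.2  0. ]
pin end [ 0.5797 -0.2551  0.1144] [-0.   0.3  0.2 -0. ]
pin start [ 0.5788 -0.1996  0.1186] [-0.   0.2  0.2 -0. ]
pin in station 0.028321072327286274 -0.41878638978583166 0.03942248193278931
pin in station 0.027988734050768044 -0.3632698656245924 0.04359836001632658
```

```bash
cat > g.py <<'E'
import sys; from h import *
# g.py x y z_grasp yaw [..more quads]: rows in tool units from the current pose
st=r.get_state(); p=st["tcp_pos"]; M=R.from_euler("xyz",st["eef_rot"],degrees=True)
a=np.array(sys.argv[1:],float).reshape(-1,4)
for x,y,z,w in a:
    G=R.from_euler("xyz",[180,0,w],degrees=True); d=M.inv().apply(np.array([x,y,z-r.pinch_z])-p); v=np.degrees((M.inv()*G).as_rotvec())
    print((d/.03).round(3).tolist(), v.round(2).tolist(), "rows", round(max(np.linalg.norm(d)/.0625,np.linalg.norm(v)/10.7),1))
print("t",st["time_s"],"grasp",(p-[0,0,r.pinch_z*-1]).round(4),st["eef_rot"].round(1),"F",st["contact_force"].round(1),"M",st["moment"].round(2),"w",round(st["gripper_width"],4))
E
python3 g.py .577 -.228 .26 -89.4 .577 -.228 .114 -89.4
```

```text
[20.67, 21.865, -0.485] [0.03, -0.02, 66.09] rows 14.4
[20.669, 21.862, 4.382] [0.03, -0.02, 66.09] rows 14.6
t 0.3 grasp [0.267  0.6198 0.245 ] [180.   -0.  -23.3] F [0.3 0.1 0.4] M [0.02 0.01 0.01] w 0.0876
```

```bash
R='{"xyz":[20.67,21.87,-0.5],"delta_rot":[0,0,66.1],"claw":0}'; python3 -m crank '[{"xyz":[0,0,-1],"delta_rot":[0,0,10],"claw":0},{"xyz":[20.67,21.87,-0.5],"delta_rot":[0,0,66.1],"claw":0},{"xyz":[20.67,21.87,-0.5],"delta_rot":[0,0,66.1],"claw":0},{"xyz":[20.67,21.87,-0.5],"delta_rot":[0,0,66.1],"claw":0},{"xyz":[20.67,21.87,-0.5],"delta_rot":[0,0,66.1],"claw":0},{"xyz":[20.67,21.87,-0.5],"delta_rot":[0,0,66.1],"claw":0},{"xyz":[20.67,21.87,-0.5],"delta_rot":[0,0,66.1],"claw":0},{"xyz":[20.67,21.87,-0.5],"delta_rot":[0,0,66.1],"claw":0},{"xyz":[20.67,21.87,-0.5],"delta_rot":[0,0,66.1],"claw":0},{"xyz":[20.67,21.87,-0.5],"delta_rot":[0,0,66.1],"claw":0},{"xyz":[20.67,21.87,-0.5],"delta_rot":[0,0,66.1],"claw":0},{"xyz":[20.67,21.87,-0.5],"delta_rot":[0,0,66.1],"claw":0},{"xyz":[20.67,21.87,-0.5],"delta_rot":[0,0,66.1],"claw":0},{"xyz":[20.67,21.87,-0.5],"delta_rot":[0,0,66.1],"claw":0},{"xyz":[20.67,21.87,-0.5],"delta_rot":[0,0,66.1],"claw":0},{"xyz":[20.67,21.87,-0.5],"delta_rot":[0,0,66.1],"claw":0},{"xyz":[20.67,21.87,-0.5],"delta_rot":[0,0,66.1],"claw":0},{"xyz":[20.67,21.87,-0.5],"delta_rot":[0,0,66.1],"claw":0},{"xyz":[20.67,21.87,-0.5],"delta_rot":[0,0,66.1],"claw":0}]'; python3 g.py .577 -.228 .116 -89.4
```

```text
time_s: 2.68
tcp_pos: [0.5769, -0.2271, 0.242]
eef_rot: [-180.0, 0.0, -89.3]
contact_force: [0.8, 0.2, -0.4]
gripper_width: 0.088
gripper_force: 0.0
[0.031, -0.001, 4.825] [-0.03, 0.0, 0.06] rows 2.3
t 2.675 grasp [ 0.5769 -0.2271  0.2608] [-180.     0.   -89.3] F [ 0.8  0.2 -0.4] M [ 0.09 -0.03  0.05] w 0.088
```

```bash
python3 -m crank '[{"xyz":[0,0,1.5],"delta_rot":[0,0,0],"claw":0},{"xyz":[0,0,3],"delta_rot":[0,0,0],"claw":0},{"xyz":[0,0,4],"delta_rot":[0,0,0],"claw":0},{"xyz":[0,0,4.8],"delta_rot":[0,0,0],"claw":0},{"xyz":[0,0,4.8],"delta_rot":[0,0,0],"claw":0.5},{"xyz":[0,0,4.8],"delta_rot":[0,0,0],"claw":1},{"xyz":[0,0,4.8],"delta_rot":[0,0,0],"claw":1},{"xyz":[0,0,4.8],"delta_rot":[0,0,0],"claw":1},{"xyz":[0,0,4.8],"delta_rot":[0,0,0],"claw":1},{"xyz":[0,0,4.8],"delta_rot":[0,0,0],"claw":1},{"xyz":[0,0,4.8],"delta_rot":[0,0,0],"claw":1}]' 10; python3 - <<'E'
from fit import *
print("top-of-swing pin",W(q,[0,-.391,.12]))
s.crop(240,250,200,150,4,"s2.png")
E
python3 g.py .551 -.228 .120 -89.4
```

```text
time_s: 4.05
tcp_pos: [0.577, -0.2281, 0.0976]
eef_rot: [180.0, 0.0, -89.4]
contact_force: [0.3, 0.2, -0.7]
gripper_width: 0.0233
gripper_force: 0.0
top-of-swing pin [[ 0.55109046 -0.22760477  0.12      ]]
[-0.01, 0.865, -0.122] [0.01, -0.0, -0.01] rows 0.4
t 4.15 grasp [ 0.577  -0.228   0.1163] [180.   -0.  -89.4] F [-0.1 -0.3 -0.2] M [ 0.05 -0.08  0.01] w 0.015
```

View pics/s2.png

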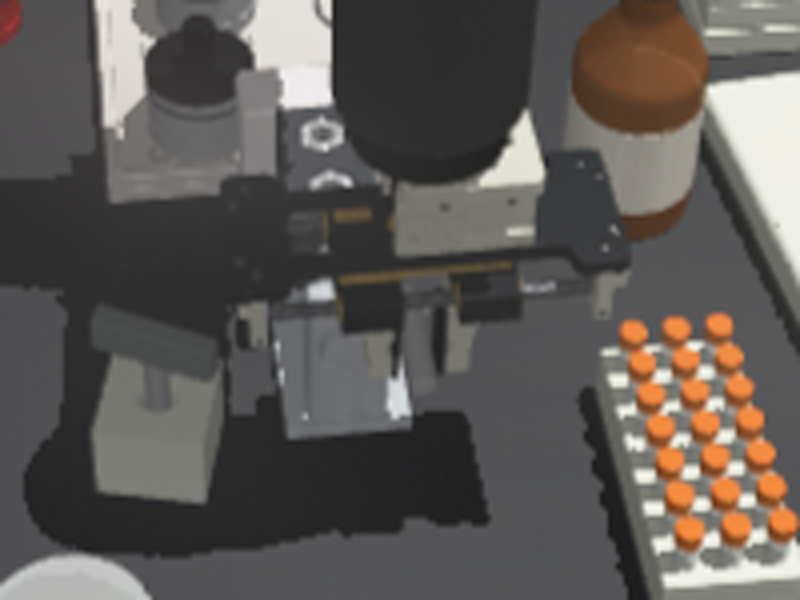

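The pin is between the fingers, near (425,345). I finish the grip and swing it along the arc.

```bash
python3 -m crank '[{"xyz":[0,0,0],"delta_rot":[0,0,0],"claw":1},{"xyz":[0,0,0],"delta_rot":[0,0,0],"claw":1},{"xyz":[0,0.15,-0.05],"delta_rot":[0,0,0],"claw":1},{"xyz":[0,0.3,-0.1],"delta_rot":[0,0,0],"claw":1},{"xyz":[0,0.45,-0.12],"delta_rot":[0,0,0],"claw":1},{"xyz":[0,0.6,-0.12],"delta_rot":[0,0,0],"claw":1},{"xyz":[0,0.75,-0.12],"delta_rot":[0,0,0],"claw":1},{"xyz":[0,0.865,-0.12],"delta_rot":[0,0,0],"claw":1},{"xyz":[0,0.865,-0.12],"delta_rot":[0,0,0],"claw":1},{"xyz":[0,0.865,-0.12],"delta_rot":[0,0,0],"claw":1},{"xyz":[0,0.865,-0.12],"delta_rot":[0,0,0],"claw":1}]' 10;python3 g.py .551 -.228 .120 -89.4
```

```text
time_s: 5.52
tcp_pos: [0.5574, -0.2287, 0.1061]
eef_rot: [-179.2, -0.2, -89.3]
contact_force: [7.1, 3.9, 18.4]
gripper_width: 0.0136
gripper_force: 10.0
[-0.025, 0.214, 0.161] [-0.76, -0.16, 0.14] rows 0.1
t 5.525 grasp [ 0.5574 -0.2287  0.1249] [-179.2   -0.2  -89.3] F [ 7.1  3.9 18.4] M [ 1.62 -2.56  0.04] w 0.0136
```

```bash
python3 -m crank '[{"xyz":[0,0,-0.1],"delta_rot":[0,0,0],"claw":1},{"xyz":[0,0.05,-0.17],"delta_rot":[0,0,0],"claw":1},{"xyz":[0,0.1,-0.17],"delta_rot":[0,0,0],"claw":1},{"xyz":[0,0.15,-0.17],"delta_rot":[0,0,0],"claw":1},{"xyz":[0,0.15,-0.17],"delta_rot":[0,0,0],"claw":1},{"xyz":[0,0.15,-0.17],"delta_rot":[0,0,0],"claw":1}]' 10;python3 g.py .551 -.228 .125 -89.4
```

```text
time_s: 6.28
tcp_pos: [0.5496, -0.2287, 0.1083]
eef_rot: [-179.6, -0.1, -89.3]
contact_force: [4.3, -0.1, 5.7]
gripper_width: 0.0133
gripper_force: 10.0
[-0.022, -0.048, 0.07] [-0.37, -0.08, 0.05] rows 0.0
t 6.275 grasp [ 0.5496 -0.2287  0.1271] [-1.796e+02 -1.000e-01 -8.930e+01] F [ 4.3 -0.1  5.7] M [ 0.21 -2.01 -0.  ] w 0.0133
```

```bash
python3 -m crank '[{"xyz":[0,-0.1,0],"delta_rot":[0,0,0],"claw":1},{"xyz":[0,-0.15,0],"delta_rot":[0,0,0],"claw":1},{"xyz":[0,-0.2,0],"delta_rot":[0,0,0],"claw":1},{"xyz":[0,-0.2,0],"delta_rot":[0,0,0],"claw":1},{"xyz":[0,-0.2,0],"delta_rot":[0,0,0],"claw":1}]' 10;python3 g.py .551 -.228 .125 -89.4
```

```text
time_s: 6.9
tcp_pos: [0.5524, -0.2286, 0.1077]
eef_rot: [-180.0, -0.0, -89.4]
contact_force: [-2.8, -0.4, 10.5]
gripper_width: 0.0133
gripper_force: 10.0
[-0.021, 0.045, 0.052] [-0.03, -0.04, 0.02] rows 0.0
t 6.9 grasp [ 0.5524 -0.2286  0.1265] [-180.    -0.   -89.4] F [-2.8 -0.4 10.5] M [0.4 1.1 0. ] w 0.0133
```

```bash
python3 -m crank '[{"xyz":[0,0.1,-0.05],"delta_rot":[0,0,0],"claw":1},{"xyz":[0,0.1,-0.05],"delta_rot":[0,0,0],"claw":1},{"xyz":[0,0.1,-0.05],"delta_rot":[0,0,0],"claw":1},{"xyz":[0,0.1,-0.05],"delta_rot":[0,0,0],"claw":1}]' 10;python3 g.py .551 -.228 .125 -89.4
```

```text
time_s: 7.4
tcp_pos: [0.55, -0.2285, 0.1082]
eef_rot: [-180.0, -0.0, -89.4]
contact_force: [1.9, -2.4, 3.3]
gripper_width: 0.0134
gripper_force: 10.0
[-0.017, -0.034, 0.066] [-0.04, -0.03, 0.0] rows 0.0
t 7.4 grasp [ 0.55   -0.2285  0.127 ] [-180.    -0.   -89.4] F [ 1.9 -2.4  3.3] M [-0.74 -0.94  0.02] w 0.0134
```

```bash
python3 -m crank '[{"xyz":[0,0,0],"delta_rot":[0,0,0],"claw":0.5},{"xyz":[0,0,0],"delta_rot":[0,0,0],"claw":0.3},{"xyz":[0,0,0],"delta_rot":[0,0,0],"claw":0.2},{"xyz":[0,0,-1.5],"delta_rot":[0,0,0],"claw":0.2},{"xyz":[0,0,-3.5],"delta_rot":[0,0,0],"claw":0.2},{"xyz":[0,0,-4.5],"delta_rot":[0,0,0],"claw":0.2}]'; python3 g.py .4444 -.1976 .22 -24.1 ; python3 -c "
from h import *; print(r.get_state()['joints'])"
```

```text
time_s: 8.15
tcp_pos: [0.5503, -0.2286, 0.2462]
eef_rot: [-179.8, -0.1, -89.4]
contact_force: [-0.6, -0.1, -0.5]
gripper_width: 0.0671
gripper_force: 0.0
[-1.071, 3.524, 1.487] [-0.15, -0.16, -65.29] rows 6.1
t 8.15 grasp [ 0.5503 -0.2286  0.265 ] [-1.798e+02 -1.000e-01 -8.940e+01] F [-0.6 -0.1 -0.5] M [ 0.07 -0.13  0.01] w 0.0671
[-3.75490174e+00  1.23322838e+01 -8.17302226e+00  3.73410592e-02
 -6.92918778e+01  4.35141331e+00]
```

```bash
python3 g.py .32 -.32 .26 -24.1
```

```text
[2.966, 7.71, 0.142] [-0.15, -0.16, -65.29] rows 6.1
t 8.15 grasp [ 0.5503 -0.2286  0.265 ] [-1.798e+02 -1.000e-01 -8.940e+01] F [-0.6 -0.1 -0.5] M [ 0.07 -0.13  0.01] w 0.0671
```

```bash
python3 -m crank '[{"xyz":[2.97,7.7,0],"delta_rot":[0,0,-65.3],"claw":0.5},{"xyz":[2.97,7.7,0],"delta_rot":[0,0,-65.3],"claw":0.5},{"xyz":[2.97,7.7,0],"delta_rot":[0,0,-65.3],"claw":0.5},{"xyz":[2.97,7.7,0],"delta_rot":[0,0,-65.3],"claw":0.5},{"xyz":[2.97,7.7,0],"delta_rot":[0,0,-65.3],"claw":0.5},{"xyz":[2.97,7.7,0],"delta_rot":[0,0,-65.3],"claw":0.5},{"xyz":[2.97,7.7,0],"delta_rot":[0,0,-65.3],"claw":0.5},{"xyz":[2.97,7.7,0],"delta_rot":[0,0,-65.3],"claw":0.5}]'; python3 - <<'E'
from h import *
t=Cam("top");s=Cam("side")
a=cv2.resize(t.img[235:320,330:440],None,fx=5,fy=5,interpolation=cv2.INTER_CUBIC)[:,:400]
I=lambda c,x,y,w,h,k:cv2.resize(c.img[y:y+h,x:x+w],(int(w*k),int(h*k)),interpolation=cv2.INTER_CUBIC)
A=np.zeros((600,800,3),np.uint8)
A[:300,:400]=I(t,340,235,80,60,5); A[:300,400:]=I(s,295,265,80,60,5); A[300:,:400]=I(s,300,300,80,60,5); A[300:,400:]=I(t,380,270,80,60,5)
cv2.imwrite("pics/mix.png",A)
E
```

```text
time_s: 9.15
tcp_pos: [0.3194, -0.3196, 0.2426]
eef_rot: [-180.0, 0.0, -24.3]
contact_force: [-0.6, 0.1, -1.2]
gripper_width: 0.0438
gripper_force: 0.0
```

View pics/mix.png

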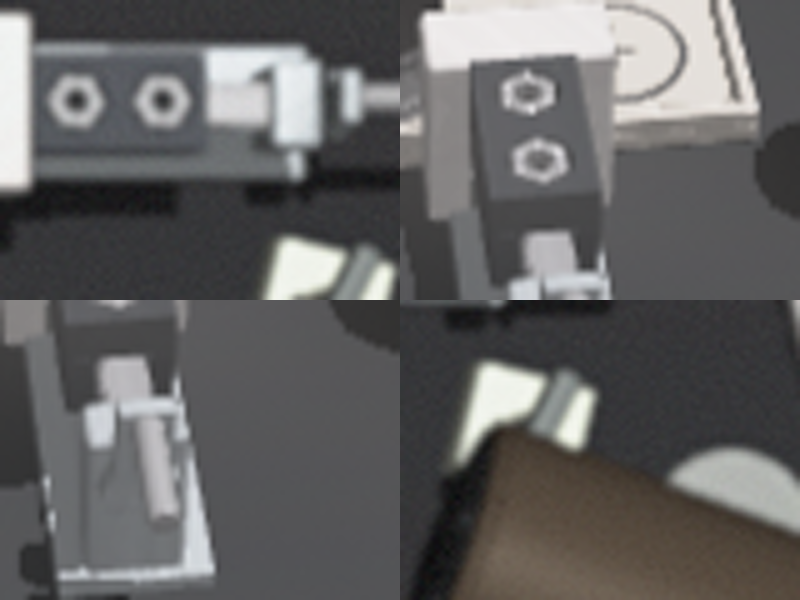

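Picture shows the pin over the shaft line and both setscrew hexes near yaw 0. I measure the hex phase and pin position numerically.

```bash
cat > hexa.py <<'E'
from h import *
Q=(.5472,.1634,.01)
th=np.linspace(0,2*np.pi,720,endpoint=False)
def meas(n,imgs,z=.106):
    for k,c in enumerate([(.5494,-.0596),(.5498,-.1036)]):
        for cam,img in imgs:
            def samp(cx,cy,rr):
                P=np.stack([cx+rr[:,None]*np.cos(th),cy+rr[:,None]*np.sin(th),np.full((len(rr),720),z)],-1).reshape(-1,3)
                uv=cam.px(P).astype(np.float32); return cv2.remap(img,uv[:,0].reshape(len(rr),720),uv[:,1].reshape(len(rr),720),cv2.INTER_CUBIC)
            # bright ring centre by minimising 1st harmonic
            from scipy.optimize import minimize
            rr=np.linspace(.006,.016,21)
            cost=lambda d:sum(abs(np.fft.fft((samp(c[0]+d[0]*1e-3,c[1]+d[1]*1e-3,rr)*rr[:,None]).sum(0))[m])**2 for m in(1,))
            d=minimize(cost,[0,0],method="Nelder-Mead").x*1e-3
            V=samp(c[0]+d[0],c[1]+d[1],rr)
            for lo,hi,s in((.006,.009,0),(.0095,.015,1)):
                m=(rr>=lo)&(rr<=hi); f=(V[m]*rr[m,None]).sum(0); F=np.fft.fft(f)
                ph=np.degrees(np.angle(F[6]*(1 if s else -1)))/-6   # yaw of a vertex (bright far out / dark far in)
                print(n,"socket",k,"d",(d*1000).round(1),"band",lo,"amp6",round(abs(F[6])/abs(F[0])*100,2),"flat yaw mod60",round((ph+30)%60,1))
L=[(c,cv2.cvtColor(c.img,cv2.COLOR_BGR2GRAY).astype(np.float32)) for c in(Cam("top"),)]; meas("top",L)
L=[(c,cv2.cvtColor(c.img,cv2.COLOR_BGR2GRAY).astype(np.float32)) for c in(Cam("side"),)]; meas("side",L)
E
python3 hexa.py; python3 - <<'E'
from fit import *
for a in(-.05,0,.05): print(a,[c.px(W(q,[[.045*np.sin(a),y,.075+.045*np.cos(a)] for y in(-.3635,-.4185)])).round(1).tolist() for c in(t,s)])
E
```

```text
top socket 0 d [-0.5 -0.1] band 0.006 amp6 0.51 flat yaw mod60 28.6
top socket 0 d [-0.5 -0.1] band 0.0095 amp6 3.09 flat yaw mod60 57.0
top socket 1 d [-0.5 -0.1] band 0.006 amp6 0.39 flat yaw mod60 29.4
top socket 1 d [-0.5 -0.1] band 0.0095 amp6 2.84 flat yaw mod60 59.1
side socket 0 d [-1.5  0.5] band 0.006 amp6 0.58 flat yaw mod60 37.0
side socket 0 d [-1.5  0.5] band 0.0095 amp6 5.02 flat yaw mod60 56.9
side socket 1 d [-1.1  0.9] band 0.006 amp6 0.68 flat yaw mod60 27.7
side socket 1 d [-1.1  0.9] band 0.0095 amp6 4.62 flat yaw mod60 0.1
-0.05 [[[410.8, 255.3], [432.5, 255.3]], [[327.7, 324.7], [331.2, 344.9]]]
0 [[[410.8, 254.4], [432.5, 254.4]], [[328.7, 324.6], [332.3, 344.8]]]
0.05 [[[410.7, 253.5], [432.5, 253.5]], [[329.8, 324.5], [333.5, 344.7]]]
```

```bash
python3 - <<'E'
from h import *
t=Cam("top");s=Cam("side")
g=cv2.cvtColor(t.img,cv2.COLOR_BGR2GRAY).astype(float)
for c in(418,422,426,430): v=np.clip(g[246:264,c]-80,0,None); print(c,(v*np.arange(246,264)).sum()/v.sum(),g[248:262,c].astype(int).tolist())
g=cv2.cvtColor(s.img,cv2.COLOR_BGR2GRAY).astype(float)
for rr in(332,336,340): print(rr,g[rr,322:342].astype(int).tolist())
E
python3 g.py .4444 -.1976 .17 -24.1 .4444 -.1976 .092 -24.1
```

```text
418 253.66585365853658 [55, 51, 63, 100, 150, 179, 180, 160, 121, 79, 60, 53, 53, 51]
422 253.68396226415095 [53, 54, 59, 100, 151, 185, 182, 161, 123, 82, 61, 56, 53, 55]
426 253.7591743119266 [56, 53, 59, 98, 150, 185, 187, 164, 126, 86, 59, 50, 56, 52]
430 253.82039911308203 [51, 51, 59, 98, 149, 187, 189, 167, 132, 89, 60, 52, 54, 58]
332 [99, 108, 112, 112, 108, 104, 134, 164, 181, 192, 189, 167, 122, 125, 125, 161, 177, 85, 85, 85]
336 [108, 111, 111, 111, 111, 110, 111, 146, 172, 185, 194, 186, 159, 123, 135, 166, 205, 148, 85, 84]
340 [112, 112, 112, 112, 115, 114, 111, 123, 156, 178, 189, 192, 183, 154, 130, 179, 215, 204, 136, 85]
[2.135, -5.418, 3.051] [-0.0, 0.0, -0.03] rows 3.2
[2.135, -5.418, 5.651] [-0.0, 0.0, -0.03] rows 3.9
t 9.55 grasp [ 0.3195 -0.3198  0.2615] [-180.     0.   -24.1] F [-0.2  0.2  0.5] M [-0.01 -0.   -0.01] w 0.0437
```

Both cameras put the pin at about +0.04 to +0.05 rad, so I regrip it and trim about 2 mm toward -x before taking the key.

```bash
python3 g.py .5505 -.229 .26 -89.4 .5505 -.229 .125 -89.4
```

```text
[5.79, -5.908, 0.051] [0.0, 0.0, 65.27] rows 6.1
[5.79, -5.908, 4.551] [0.0, 0.0, 65.27] rows 6.1
t 9.55 grasp [ 0.3195 -0.3198  0.2615] [-180.     0.   -24.1] F [-0.2  0.2  0.5] M [-0.01 -0.   -0.01] w 0.0437
```

```bash
python3 -m crank '[{"xyz":[5.79,-5.9,0],"delta_rot":[0,0,65.3],"claw":0.4},{"xyz":[5.79,-5.9,0],"delta_rot":[0,0,65.3],"claw":0.4},{"xyz":[5.79,-5.9,0],"delta_rot":[0,0,65.3],"claw":0.4},{"xyz":[5.79,-5.9,0],"delta_rot":[0,0,65.3],"claw":0.4},{"xyz":[5.79,-5.9,0],"delta_rot":[0,0,65.3],"claw":0.4},{"xyz":[5.79,-5.9,0],"delta_rot":[0,0,65.3],"claw":0.4},{"xyz":[5.79,-5.9,0],"delta_rot":[0,0,65.3],"claw":0.4},{"xyz":[5.79,-5.9,0],"delta_rot":[0,0,65.3],"claw":0.4},{"xyz":[5.79,-5.9,2],"delta_rot":[0,0,65.3],"claw":0.4},{"xyz":[5.79,-5.9,3.5],"delta_rot":[0,0,65.3],"claw":0.4},{"xyz":[5.79,-5.9,4.5],"delta_rot":[0,0,65.3],"claw":0.4},{"xyz":[5.79,-5.9,4.5],"delta_rot":[0,0,65.3],"claw":0.6},{"xyz":[5.79,-5.9,4.5],"delta_rot":[0,0,65.3],"claw":1},{"xyz":[5.79,-5.9,4.5],"delta_rot":[0,0,65.3],"claw":1},{"xyz":[5.79,-5.9,4.5],"delta_rot":[0,0,65.3],"claw":1},{"xyz":[5.79,-5.9,4.5],"delta_rot":[0,0,65.3],"claw":1},{"xyz":[5.79,-5.9,4.5],"delta_rot":[0,0,65.3],"claw":1},{"xyz":[5.79,-5.9,4.5],"delta_rot":[0,0,65.3],"claw":1}]' 10; python3 g.py .5490 -.229 .125 -89.4
```

```text
time_s: 11.8
tcp_pos: [0.5505, -0.2293, 0.1087]
eef_rot: [-180.0, -0.0, -89.4]
contact_force: [-1.9, 0.6, 5.7]
gripper_width: 0.0137
gripper_force: 10.0
[-0.01, 0.051, 0.083] [-0.05, -0.02, 0.02] rows 0.0
t 11.8 grasp [ 0.5505 -0.2293  0.1275] [-180.    -0.   -89.4] F [-1.9  0.6  5.7] M [0.55 0.66 0.02] w 0.0137
```

```bash
python3 -m crank '[{"xyz":[0,0.05,0],"delta_rot":[0,0,0],"claw":1},{"xyz":[0,0.1,0],"delta_rot":[0,0,0],"claw":1},{"xyz":[0,0.12,0],"delta_rot":[0,0,0],"claw":1},{"xyz":[0,0.12,0],"delta_rot":[0,0,0],"claw":1},{"xyz":[0,0.12,0],"delta_rot":[0,0,0],"claw":1}]'; python3 g.py .5485 -.229 .125 -89.4
```

```text
time_s: 12.42
tcp_pos: [0.5487, -0.2293, 0.1088]
eef_rot: [-179.8, -0.0, -89.4]
contact_force: [4.5, 0.9, 5.1]
gripper_width: 0.0136
gripper_force: 10.0
[-0.011, 0.007, 0.087] [-0.23, -0.04, 0.03] rows 0.0
t 12.425 grasp [ 0.5487 -0.2293  0.1276] [-179.8   -0.   -89.4] F [4.5 0.9 5.1] M [ 0.49 -2.05  0.  ] w 0.0136
```

Good. Release, lift, move to beside the key and re-measure.

```bash
python3 -m crank '[{"xyz":[0,0,0],"delta_rot":[0,0,0],"claw":0.5},{"xyz":[0,0,0],"delta_rot":[0,0,0],"claw":0.3},{"xyz":[0,0,0],"delta_rot":[0,0,0],"claw":0.3},{"xyz":[0,0,-2],"delta_rot":[0,0,0],"claw":0.3},{"xyz":[0,0,-4],"delta_rot":[0,0,0],"claw":0.3},{"xyz":[2.97,7.7,-4.5],"delta_rot":[0,0,-65.3],"claw":0.4},{"xyz":[2.97,7.7,-4.5],"delta_rot":[0,0,-65.3],"claw":0.4},{"xyz":[2.97,7.7,-4.5],"delta_rot":[0,0,-65.3],"claw":0.4},{"xyz":[2.97,7.7,-4.5],"delta_rot":[0,0,-65.3],"claw":0.4},{"xyz":[2.97,7.7,-4.5],"delta_rot":[0,0,-65.3],"claw":0.4},{"xyz":[2.97,7.7,-4.5],"delta_rot":[0,0,-65.3],"claw":0.4},{"xyz":[2.97,7.7,-4.5],"delta_rot":[0,0,-65.3],"claw":0.4}]'; cat > pin.py <<'E'
from fit import *
from scipy.ndimage import map_coordinates as mc
# pin and axis: across-profile edges, offset along station x, in mm, from rectified strips
for n,c in(("top",t),("side",s)):
    g=cv2.cvtColor(c.img,cv2.COLOR_BGR2GRAY).astype(float); X=np.linspace(-.014,.014,113)
    P=np.mean([(lambda u:mc(g,[u[:,1],u[:,0]],order=1))(c.px(W(q,np.c_[X,np.full(113,y),np.full(113,.12)]))) for y in np.linspace(-.405,-.385,9)],0)
    h=(P.max()+np.median(P[:15]))/2; k=P.argmax(); lo=k-np.argmax(P[k::-1]<h); hi=k+np.argmax(P[k:]<h); print(n,"pin x mm",1e3*X[lo],1e3*X[hi],"mid",500*(X[lo]+X[hi]))
E
python3 pin.py;python3 g.py .4444 -.1976 .17 -24.1 .4444 -.1976 .092 -24.1
```

```text
time_s: 13.92
tcp_pos: [0.316, -0.3206, 0.2426]
eef_rot: [-180.0, 0.0, -24.2]
contact_force: [0.5, -0.0, -0.8]
gripper_width: 0.0529
gripper_force: 0.0
top pin x mm -5.5 7.000000000000001 mid 0.7500000000000007
side pin x mm -4.500000000000001 5.75 mid 0.6249999999999997
[2.201, -5.491, 3.044] [-0.0, 0.04, -0.21] rows 3.2
[2.203, -5.491, 5.644] [-0.0, 0.04, -0.21] rows 3.9
t 14.025 grasp [ 0.3164 -0.3206  0.2614] [-180.     0.   -24.3] F [ 0.1  0.1 -0.4] M [-0.03  0.02  0.05] w 0.0528
```

```bash
python3 -m crank '[{"xyz":[2.2,-5.49,1],"delta_rot":[0,0,0],"claw":0.4},{"xyz":[2.2,-5.49,2],"delta_rot":[0,0,0],"claw":0.4},{"xyz":[2.2,-5.49,3],"delta_rot":[0,0,0],"claw":0.4},{"xyz":[2.2,-5.49,3],"delta_rot":[0,0,0],"claw":0.4},{"xyz":[2.2,-5.49,4.4],"delta_rot":[0,0,0],"claw":0.4},{"xyz":[2.2,-5.49,5.6],"delta_rot":[0,0,0],"claw":0.4},{"xyz":[2.2,-5.49,5.6],"delta_rot":[0,0,0],"claw":0.4},{"xyz":[2.2,-5.49,5.6],"delta_rot":[0,0,0],"claw":0.6},{"xyz":[2.2,-5.49,5.6],"delta_rot":[0,0,0],"claw":0.8},{"xyz":[2.2,-5.49,5.6],"delta_rot":[0,0,0],"claw":1},{"xyz":[2.2,-5.49,5.6],"delta_rot":[0,0,0],"claw":1},{"xyz":[2.2,-5.49,5.6],"delta_rot":[0,0,0],"claw":1},{"xyz":[2.2,-5.49,5.6],"delta_rot":[0,0,0],"claw":1},{"xyz":[2.2,-5.49,5.6],"delta_rot":[0,0,0],"claw":1}]' 30; python3 g.py .4444 -.1976 .17 -24.1 .4444 -.1976 .092 -24.1
```

```text
time_s: 15.78
tcp_pos: [0.4445, -0.1974, 0.0752]
eef_rot: [-180.0, -0.0, -24.1]
contact_force: [0.2, 0.8, 5.1]
gripper_width: 0.0136
gripper_force: 30.0
[0.0, 0.007, -2.535] [-0.0, -0.04, 0.01] rows 1.2
[-0.001, 0.008, 0.065] [-0.0, -0.04, 0.01] rows 0.0
t 15.775 grasp [ 0.4445 -0.1974  0.094 ] [-180.    -0.   -24.1] F [0.2 0.8 5.1] M [-0.01  0.27  0.06] w 0.0136
```

```bash
python3 -m crank '[{"xyz":[0,0,-1],"delta_rot":[0,0,0],"claw":1},{"xyz":[0,0,-2.5],"delta_rot":[0,0,0],"claw":1},{"xyz":[0,0,-4],"delta_rot":[0,0,0],"claw":1},{"xyz":[0,0,-4.6],"delta_rot":[0,0,0],"claw":1},{"xyz":[0,0,-4.6],"delta_rot":[0,0,0],"claw":1}]'; python3 g.py .548 -.0597 .209 -3
```

```text
time_s: 16.4
tcp_pos: [0.4447, -0.1972, 0.2136]
eef_rot: [-179.9, -0.1, -24.1]
contact_force: [-0.4, 0.1, -1.9]
gripper_width: 0.0137
gripper_force: 30.0
[1.269, -5.59, 0.789] [-0.04, -0.13, -21.11] rows 2.8
t 16.4 grasp [ 0.4447 -0.1972  0.2324] [-1.799e+02 -1.000e-01 -2.410e+01] F [-0.4  0.1 -1.9] M [-0.    0.01 -0.03] w 0.0137
```

```bash
python3 -m crank '[{"xyz":[0.4,-1.8,0],"delta_rot":[0,0,-7],"claw":1},{"xyz":[0.8,-3.6,0],"delta_rot":[0,0,-14],"claw":1},{"xyz":[1.27,-5.59,0],"delta_rot":[0,0,-21.1],"claw":1},{"xyz":[1.27,-5.59,0.7],"delta_rot":[0,0,-21.1],"claw":1},{"xyz":[1.27,-5.59,0.7],"delta_rot":[0,0,-21.1],"claw":1},{"xyz":[1.27,-5.59,0.7],"delta_rot":[0,0,-21.1],"claw":1}]'; python3 g.py .548 -.0597 .209 -3; python3 - <<'E'
from h import *
s=Cam("side");t=Cam("top"); st=r.get_state(); p=st["tcp_pos"]
I=lambda c,x,y,w,h,k:cv2.resize(c.img[y:y+h,x:x+w],(int(w*k),int(h*k)),interpolation=cv2.INTER_CUBIC)
cv2.imwrite("pics/key1.png",np.hstack([I(s,270,210,100,110,4),I(t,320,200,100,110,4)]))
tip=p+[0,0,.0188-.084]; print(tip,s.px([tip,tip+[0,0,.08],[.5488,-.0594,.106]]),)
E
```

```text
time_s: 17.15
tcp_pos: [0.5469, -0.0603, 0.1913]
eef_rot: [180.0, 0.1, -3.0]
contact_force: [-0.2, 0.0, -0.7]
gripper_width: 0.0139
gripper_force: 30.0
[0.035, -0.022, 0.037] [0.03, 0.08, -0.04] rows 0.0
t 17.15 grasp [ 0.5469 -0.0603  0.2101] [ 1.8e+02  1.0e-01 -3.0e+00] F [-0.2  0.  -0.7] M [0.04 0.01 0.  ] w 0.0139
[ 0.54737372 -0.06040656  0.12705011] [[319.76999393 276.99035908]
 [320.01616185 250.00962588]
 [320.27772867 283.38201536]]
```

View pics/key1.png

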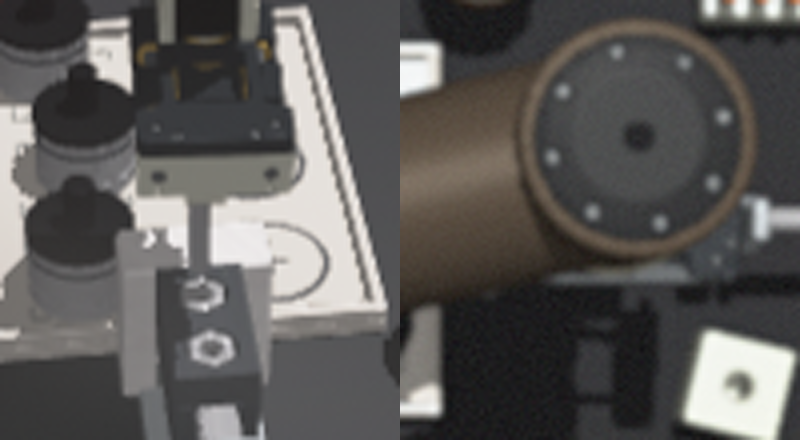

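The shank hangs at crop (200,200–275), right where predicted above the near-gearbox socket at (203,293). I lower it in.

```bash
python3 -m crank '[{"xyz":[0.05,-0.02,0.3],"delta_rot":[0,0,0],"claw":1},{"xyz":[0.05,-0.02,0.6],"delta_rot":[0,0,0],"claw":1},{"xyz":[0.05,-0.02,0.75],"delta_rot":[0,0,0],"claw":1},{"xyz":[0.05,-0.02,0.9],"delta_rot":[0,0,0],"claw":1},{"xyz":[0.05,-0.02,1.0],"delta_rot":[0,0,0],"claw":1},{"xyz":[0.05,-0.02,1.0],"delta_rot":[0,0,0],"claw":1},{"xyz":[0.05,-0.02,1.0],"delta_rot":[0,0,0],"claw":1}]'; python3 g.py .5485 -.0597 .179 -3
```

```text
time_s: 18.12
tcp_pos: [0.5488, -0.0594, 0.1616]
eef_rot: [180.0, 0.0, -3.0]
contact_force: [-0.2, -0.5, -3.3]
gripper_width: 0.0139
gripper_force: 30.0
[-0.01, 0.01, 0.048] [0.01, 0.02, -0.01] rows 0.0
t 18.125 grasp [ 0.5488 -0.0594  0.1804] [180.   0.  -3.] F [-0.2 -0.5 -3.3] M [-0.82 -0.13  0.02] w 0.0139
```

```bash
python3 -m crank '[{"xyz":[0,0,0],"delta_rot":[0,0,5],"claw":1},{"xyz":[0,0,0],"delta_rot":[0,0,10],"claw":1},{"xyz":[0,0,0],"delta_rot":[0,0,15],"claw":1},{"xyz":[0,0,0],"delta_rot":[0,0,20],"claw":1},{"xyz":[0,0,0],"delta_rot":[0,0,25],"claw":1},{"xyz":[0,0,0],"delta_rot":[0,0,30],"claw":1},{"xyz":[0,0,0],"delta_rot":[0,0,35],"claw":1},{"xyz":[0,0,0],"delta_rot":[0,0,40],"claw":1},{"xyz":[0,0,0],"delta_rot":[0,0,45],"claw":1},{"xyz":[0,0,0],"delta_rot":[0,0,50],"claw":1},{"xyz":[0,0,0],"delta_rot":[0,0,55],"claw":1},{"xyz":[0,0,0],"delta_rot":[0,0,60],"claw":1},{"xyz":[0,0,0],"delta_rot":[0,0,60],"claw":1}]' 40; python3 g.py .5485 -.0597 .179 -3
```

```text
time_s: 19.75
tcp_pos: [0.5483, -0.0605, 0.1617]
eef_rot: [179.9, -0.0, -63.1]
contact_force: [-0.8, -6.2, -1.7]
gripper_width: 0.0142
gripper_force: 40.0
[-0.019, -0.018, 0.049] [0.14, 0.02, -60.08] rows 5.6
t 19.75 grasp [ 0.5483 -0.0605  0.1805] [179.9  -0.  -63.1] F [-0.8 -6.2 -1.7] M [-2.69  0.24  0.03] w 0.0142
```

```bash
python3 -m crank '[{"xyz":[0,0,0],"delta_rot":[0,0,4],"claw":1},{"xyz":[0,0,0],"delta_rot":[0,0,8],"claw":1},{"xyz":[0,0,0],"delta_rot":[0,0,12],"claw":1},{"xyz":[0,0,0],"delta_rot":[0,0,12],"claw":1}]' | grep eef; python3 g.py .5485 -.0597 .179 -3;  python3 -m crank '[{"xyz":[0,0,0],"delta_rot":[0,0,3],"claw":1},{"xyz":[0,0,0],"delta_rot":[0,0,6],"claw":1},{"xyz":[0,0,0],"delta_rot":[0,0,6],"claw":1}]' | grep eef; python3 g.py .5485 -.0597 .179 -3
```

```text
eef_rot: [179.8, -0.1, -75.1]
[-0.027, -0.028, 0.048] [0.19, 0.03, -72.07] rows 6.7
t 20.25 grasp [ 0.5479 -0.0607  0.1805] [ 1.798e+02 -1.000e-01 -7.510e+01] F [-1.9 -7.1 -1.5] M [-2.99  0.56  0.09] w 0.0133
eef_rot: [179.8, -0.1, -81.0]
[-0.033, -0.035, 0.049] [0.23, 0.03, -78.04] rows 7.3
t 20.625 grasp [ 0.5476 -0.0608  0.1805] [ 1.798e+02 -1.000e-01 -8.100e+01] F [-1.7 -8.4 -1.3] M [-3.13  0.87  0.19] w 0.0138
```

```bash
python3 -m crank '[{"xyz":[0,0,0],"delta_rot":[0,0,3],"claw":1},{"xyz":[0,0,0],"delta_rot":[0,0,6],"claw":1},{"xyz":[0,0,0],"delta_rot":[0,0,9],"claw":1},{"xyz":[0,0,0],"delta_rot":[0,0,9],"claw":1}]' | grep eef; python3 g.py .5485 -.0597 .179 -3
```

```text
eef_rot: [179.8, -0.1, -90.0]
[-0.021, -0.04, 0.047] [0.23, 0.07, -87.04] rows 8.1
t 21.125 grasp [ 0.5473 -0.0603  0.1804] [ 1.798e+02 -1.000e-01 -9.000e+01] F [-3.3 -5.2  0.8] M [-1.94  1.63  0.24] w 0.014
```

```bash
python3 -m crank '[{"xyz":[0,0,0],"delta_rot":[0,0,-7],"claw":1},{"xyz":[0,0,0],"delta_rot":[0,0,-14],"claw":1},{"xyz":[0,0,0],"delta_rot":[0,0,-18],"claw":1},{"xyz":[0,0,0],"delta_rot":[0,0,-18],"claw":1}]' | grep eef; python3 g.py .5485 -.0597 .179 -3;python3 -m crank '[{"xyz":[0,0,-0.3],"delta_rot":[0,0,0],"claw":1},{"xyz":[0,0,-0.7],"delta_rot":[0,0,0],"claw":1},{"xyz":[0,0,-1.3],"delta_rot":[0,0,0],"claw":1},{"xyz":[0,0,-1.8],"delta_rot":[0,0,0],"claw":1},{"xyz":[0,0,-1.8],"delta_rot":[0,0,0],"claw":1}]' ; python3 g.py .5485 -.1037 .179 -60.5 .5485 -.1037 .179 -.5 
```

```text
eef_rot: [179.8, -0.0, -72.0]
[-0.011, -0.028, 0.05] [0.16, 0.06, -68.95] rows 6.4
t 21.625 grasp [ 0.5478 -0.0603  0.1805] [179.8  -0.  -72. ] F [-1.  -4.4 -1. ] M [-2.17  0.91  0.03] w 0.0138
time_s: 22.25
tcp_pos: [0.55, -0.0589, 0.2176]
eef_rot: [-179.8, -0.0, -72.0]
contact_force: [-0.1, -0.6, -1.5]
gripper_width: 0.0136
gripper_force: 40.0
[1.404, 0.516, 1.911] [-0.2, -0.04, -11.49] rows 1.2
[1.404, 0.516, 1.911] [-0.16, -0.14, -71.49] rows 6.7
t 22.25 grasp [ 0.55   -0.0589  0.2364] [-179.8   -0.   -72. ] F [-0.1 -0.6 -1.5] M [ 0.05 -0.02  0.04] w 0.0136
```

```bash
python3 -m crank '[{"xyz":[0.7,0.25,0],"delta_rot":[0,0,-6],"claw":1},{"xyz":[1.4,0.5,0],"delta_rot":[0,0,-11.5],"claw":1},{"xyz":[1.4,0.5,0.8],"delta_rot":[0,0,-11.5],"claw":1},{"xyz":[1.4,0.5,0.8],"delta_rot":[0,0,-11.5],"claw":1},{"xyz":[1.4,0.5,0.8],"delta_rot":[0,0,-11.5],"claw":1}]'|grep tcp; python3 g.py .549 -.1035 .179 -60.5; python3 hexa.py | grep side;  python3 - <<'E'
from h import *
s=Cam("side"); p=r.get_state()["tcp_pos"]
s.crop(270,210,100,110,5,"key2.png")
tip=p+[0,0,.0188-.084]; print(tip,s.px([tip,[.549,-.1035,.106]]))
E
```

```text
tcp_pos: [0.5479, -0.1037, 0.1921]
[0.011, -0.036, 1.064] [0.01, -0.01, 0.01] rows 0.5
t 22.875 grasp [ 0.5479 -0.1037  0.2109] [180.   -0.  -60.5] F [-0.7 -0.3 -0.6] M [ 0.05 -0.01  0.03] w 0.0137
side socket 0 d [-0.3  0. ] band 0.006 amp6 0.08 flat yaw mod60 9.7
side socket 0 d [-0.3  0. ] band 0.0095 amp6 0.52 flat yaw mod60 54.3
side socket 1 d [ 3.9 -2.2] band 0.006 amp6 1.8 flat yaw mod60 46.1
side socket 1 d [ 3.9 -2.2] band 0.0095 amp6 1.82 flat yaw mod60 13.4
[ 0.54816553 -0.10361032  0.12734277] [[322.27563134 290.08749196]
 [322.5490537  296.8892766 ]]
```

View pics/key2.png

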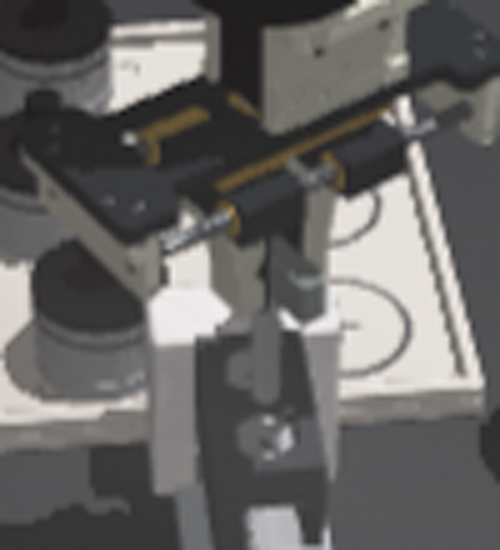

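The shank tip is at crop (265,400), above the near-crank socket at (268,437). I lower and turn.

```bash
python3 -m crank '[{"xyz":[0.01,-0.03,0.3],"delta_rot":[0,0,0],"claw":1},{"xyz":[0.01,-0.03,0.6],"delta_rot":[0,0,0],"claw":1},{"xyz":[0.01,-0.03,0.75],"delta_rot":[0,0,0],"claw":1},{"xyz":[0.01,-0.03,0.9],"delta_rot":[0,0,0],"claw":1},{"xyz":[0.01,-0.03,1.03],"delta_rot":[0,0,0],"claw":1},{"xyz":[0.01,-0.03,1.03],"delta_rot":[0,0,0],"claw":1},{"xyz":[0.01,-0.03,1.03],"delta_rot":[0,0,0],"claw":1}]'; python3 g.py .549 -.1035 .179 -60.5
```

```text
time_s: 23.9
tcp_pos: [0.5482, -0.1041, 0.1604]
eef_rot: [179.9, 0.0, -60.5]
contact_force: [0.0, -5.2, -4.9]
gripper_width: 0.0139
gripper_force: 40.0
[-0.004, -0.032, 0.008] [0.06, 0.01, -0.02] rows 0.0
t 23.9 grasp [ 0.5482 -0.1041  0.1792] [179.9   0.  -60.5] F [ 0.  -5.2 -4.9] M [-2.19 -0.15  0.01] w 0.0139
```

```bash
python3 -m crank '[{"xyz":[0,0,0],"delta_rot":[0,0,5],"claw":1},{"xyz":[0,0,0],"delta_rot":[0,0,10],"claw":1},{"xyz":[0,0,0],"delta_rot":[0,0,15],"claw":1},{"xyz":[0,0,0],"delta_rot":[0,0,20],"claw":1},{"xyz":[0,0,0],"delta_rot":[0,0,25],"claw":1},{"xyz":[0,0,0],"delta_rot":[0,0,30],"claw":1},{"xyz":[0,0,0],"delta_rot":[0,0,35],"claw":1},{"xyz":[0,0,0],"delta_rot":[0,0,40],"claw":1},{"xyz":[0,0,0],"delta_rot":[0,0,45],"claw":1},{"xyz":[0,0,0],"delta_rot":[0,0,50],"claw":1},{"xyz":[0,0,0],"delta_rot":[0,0,55],"claw":1},{"xyz":[0,0,0],"delta_rot":[0,0,60],"claw":1},{"xyz":[0,0,0],"delta_rot":[0,0,65],"claw":1},{"xyz":[0,0,0],"delta_rot":[0,0,65],"claw":1}]'|grep eef; python3 g.py .549 -.1035 .179 -60.5;  python3 -m crank '[{"xyz":[0,0,0],"delta_rot":[0,0,4],"claw":1},{"xyz":[0,0,0],"delta_rot":[0,0,8],"claw":1},{"xyz":[0,0,0],"delta_rot":[0,0,12],"claw":1},{"xyz":[0,0,0],"delta_rot":[0,0,15],"claw":1},{"xyz":[0,0,0],"delta_rot":[0,0,15],"claw":1}]'|grep eef; python3 g.py .549 -.1035 .179 -60.5
```

```text
eef_rot: [179.9, -0.1, -125.6]
[-0.05, -0.024, 0.008] [0.13, -0.05, -65.1] rows 6.1
t 25.65 grasp [ 0.5475 -0.1043  0.1792] [ 1.799e+02 -1.000e-01 -1.256e+02] F [-1.9 -5.6 -2.5] M [-2.35  0.65  0.05] w 0.0136
eef_rot: [179.9, -0.2, -140.6]
[-0.07, -0.02, 0.007] [0.19, -0.09, -80.05] rows 7.5
t 26.275 grasp [ 0.547  -0.1044  0.1792] [ 179.9   -0.2 -140.6] F [-2.7 -5.6 -0.4] M [-2.48  1.36  0.22] w 0.0135
```

```bash
python3 -m crank '[{"xyz":[0,0,0],"delta_rot":[0,0,4],"claw":1},{"xyz":[0,0,0],"delta_rot":[0,0,8],"claw":1},{"xyz":[0,0,0],"delta_rot":[0,0,10],"claw":1},{"xyz":[0,0,0],"delta_rot":[0,0,10],"claw":1}]'|grep eef; python3 g.py .549 -.1035 .179 -60.5;  python3 -m crank '[{"xyz":[0,0,0],"delta_rot":[0,0,-8],"claw":1},{"xyz":[0,0,0],"delta_rot":[0,0,-16],"claw":1},{"xyz":[0,0,0],"delta_rot":[0,0,-18],"claw":1},{"xyz":[0,0,0],"delta_rot":[0,0,-18],"claw":1},{"xyz":[0,0,-0.4],"delta_rot":[0,0,-18],"claw":1},{"xyz":[0,0,-0.9],"delta_rot":[0,0,-18],"claw":1},{"xyz":[0,0,-1.8],"delta_rot":[0,0,-18],"claw":1},{"xyz":[0,0,-1.8],"delta_rot":[0,0,-18],"claw":1}]'|grep eef; python3 g.py .4444 -.1976 .25 -90 .4444 -.1976 .25 -24.1
```

```text
eef_rot: [179.9, -0.2, -150.5]
[-0.073, -0.031, 0.006] [0.24, -0.07, -90.04] rows 8.4
t 26.775 grasp [ 0.5466 -0.1038  0.1792] [ 179.9   -0.2 -150.5] F [-5.9 -1.6  1.9] M [-0.82  2.18  0.18] w 0.0138
eef_rot: [-179.8, 0.3, -132.5]
[4.71, 0.485, -0.455] [-0.32, 0.18, -42.48] rows 4.0
[4.71, 0.485, -0.455] [-0.41, -0.03, -108.38] rows 10.1
t 27.775 grasp [ 0.5506 -0.1032  0.2371] [-179.8    0.3 -132.5] F [ 0.1 -0.2 -1.1] M [ 0.08 -0.12  0.  ] w 0.0138
```

```bash
python3 - <<'E'
from h import *
t=Cam("top"); print(t.at([[405,296.2],[404.4,296]],.05))
E
python3 -m crank '[{"xyz":[1,0.1,-0.4],"delta_rot":[0,0,-10],"claw":1},{"xyz":[2.5,0.3,-0.4],"delta_rot":[0,0,-20],"claw":1},{"xyz":[4.7,0.5,-0.4],"delta_rot":[0,0,-30],"claw":1},{"xyz":[4.7,0.5,-0.4],"delta_rot":[0,0,-42.5],"claw":1},{"xyz":[4.7,0.5,-0.4],"delta_rot":[0,0,-42.5],"claw":1},{"xyz":[4.7,0.5,-0.4],"delta_rot":[0,0,-42.5],"claw":1}]'|grep eef; python3 hexa.py | grep 95
```

```text
[[ 0.44485828 -0.19706378  0.05      ]
 [ 0.44536548 -0.19547971  0.05      ]]
eef_rot: [180.0, 0.0, -90.2]
top socket 0 d [-0.6  0.1] band 0.0095 amp6 3.54 flat yaw mod60 51.0
top socket 1 d [-0.5  0.3] band 0.0095 amp6 2.83 flat yaw mod60 50.7
side socket 0 d [-1.4  1.1] band 0.0095 amp6 3.72 flat yaw mod60 50.2
side socket 1 d [-1.   0.6] band 0.0095 amp6 4.77 flat yaw mod60 52.8
```

Both screws measure about 51° mod 60, against 51.8° expected at the stop. Now the key goes back.

```bash
python3 g.py .445 -.1966 .15 -90 .445 -.1966 .096 -90
```

```text
[-0.012, -0.076, 3.181] [0.02, 0.01, -0.11] rows 1.5
[-0.012, -0.076, 4.981] [0.02, 0.01, -0.11] rows 2.4
t 28.675 grasp [ 0.4428 -0.197   0.2454] [180.    0.  -90.1] F [ 0.1  0.5 -2.1] M [ 0.03 -0.03 -0.01] w 0.014
```

```bash
python3 -m crank '[{"xyz":[0,-0.07,1],"delta_rot":[0,0,0],"claw":1},{"xyz":[0,-0.07,2],"delta_rot":[0,0,0],"claw":1},{"xyz":[0,-0.07,3],"delta_rot":[0,0,0],"claw":1},{"xyz":[0,-0.07,3],"delta_rot":[0,0,0],"claw":1},{"xyz":[0,-0.07,3.4],"delta_rot":[0,0,0],"claw":1},{"xyz":[0,-0.07,3.8],"delta_rot":[0,0,0],"claw":1},{"xyz":[0,-0.07,4.2],"delta_rot":[0,0,0],"claw":1},{"xyz":[0,-0.07,4.6],"delta_rot":[0,0,0],"claw":1},{"xyz":[0,-0.07,4.9],"delta_rot":[0,0,0],"claw":1},{"xyz":[0,-0.07,4.9],"delta_rot":[0,0,0],"claw":1}]'; python3 g.py .445 -.1966 .15 -90 .445 -.1966 .094 -90
```

```text
time_s: 29.92
tcp_pos: [0.4439, -0.1975, 0.0791]
eef_rot: [179.9, 0.0, -90.0]
contact_force: [-0.3, -1.1, -1.8]
gripper_width: 0.014
gripper_force: 40.0
[-0.03, -0.035, -1.738] [0.09, 0.0, -0.02] rows 0.8
[-0.03, -0.038, 0.129] [0.09, 0.0, -0.02] rows 0.1
t 29.925 grasp [ 0.4439 -0.1975  0.0979] [179.9   0.  -90. ] F [-0.3 -1.1 -1.8] M [ 0.02 -0.06  0.03] w 0.014
```

```bash
python3 -m crank '[{"xyz":[0,0,0.1],"delta_rot":[0,0,0],"claw":1},{"xyz":[0,0,0.1],"delta_rot":[0,0,0],"claw":0.6},{"xyz":[0,0,0.1],"delta_rot":[0,0,0],"claw":0.4},{"xyz":[0,0,0.1],"delta_rot":[0,0,0],"claw":0.4},{"xyz":[0,0,-1.5],"delta_rot":[0,0,0],"claw":0.4},{"xyz":[0,0,-3],"delta_rot":[0,0,0],"claw":0.4},{"xyz":[0,0,-4],"delta_rot":[0,0,-10],"claw":0.4},{"xyz":[0,0,-4],"delta_rot":[0,0,-20],"claw":0.4}]'; python3 - <<'E'
from h import *
t=Cam("top");s=Cam("side")
I=lambda c,x,y,w,h,k:cv2.resize(c.img[y:y+h,x:x+w],(int(w*k),int(h*k)),interpolation=cv2.INTER_CUBIC)
A=np.zeros((600,800,3),np.uint8); A[:350,:400]=I(t,200,190,160,140,2.5); A[:,400:]=I(s,230,190,160,240,2.5); A[350:550,:400]=I(t,330,235,160,80,2.5)
cv2.imwrite("pics/b1.png",A)
E
python3 g.py .483 .0535 .16 0
```

```text
time_s: 30.92
tcp_pos: [0.446, -0.1977, 0.2029]
eef_rot: [-179.7, -0.1, -69.7]
contact_force: [-0.2, 0.6, -1.2]
gripper_width: 0.0523
gripper_force: 0.0
[-7.415, -4.076, 1.982] [-0.06, -0.08, -69.89] rows 6.5
t 31.025 grasp [ 0.4446 -0.1974  0.2194] [-179.9   -0.   -69.9] F [-0.5 -0.2  0.4] M [ 0.07 -0.05  0.  ] w 0.0525
```

View pics/b1.png

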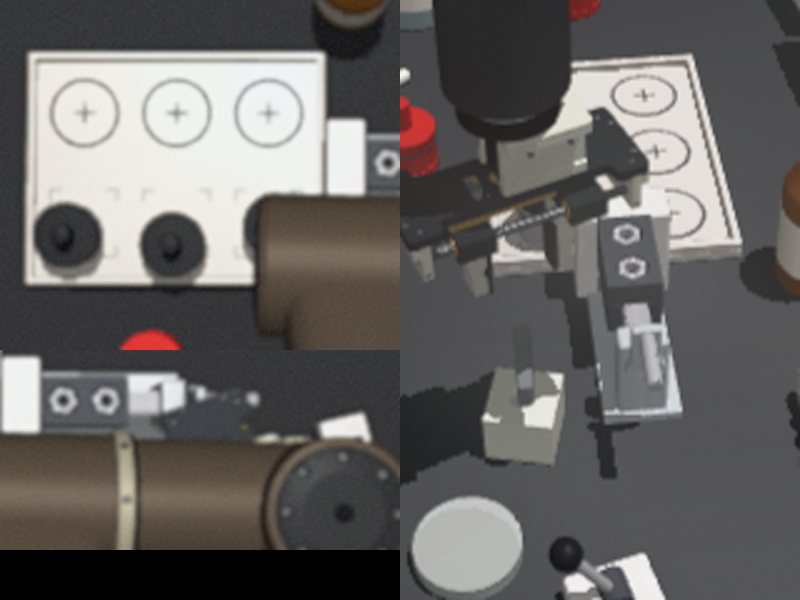

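The key stands in its holder (side crop 525,370). The middle beaker has been knocked; its knob is now at crop (171,241).

```bash
python3 - <<'E'
from h import *
t=Cam("top"); print(t.at([[268.1,286.1],[225,284]],.098))
E
python3 -m crank '[{"xyz":[-2,-1,0],"delta_rot":[0,0,-10],"claw":0.5},{"xyz":[-4,-2,0],"delta_rot":[0,0,-20],"claw":0.5},{"xyz":[-7.4,-4.1,0],"delta_rot":[0,0,-30],"claw":0.5},{"xyz":[-7.4,-4.1,0.5],"delta_rot":[0,0,-70],"claw":0.5},{"xyz":[-7.4,-4.1,1],"delta_rot":[0,0,-70],"claw":0.5},{"xyz":[-7.4,-4.1,1.5],"delta_rot":[0,0,-70],"claw":0.5},{"xyz":[-7.4,-4.1,1.5],"delta_rot":[0,0,-70],"claw":0.5},{"xyz":[-7.4,-4.1,1.5],"delta_rot":[0,0,-70],"claw":0.5},{"xyz":[-7.4,-4.1,1.5],"delta_rot":[0,0,-70],"claw":0.5}]'|grep tcp; python3 g.py .4835 .0535 .14 0 .4835 .0535 .088 0;python3 - <<'E'
from h import *
s=Cam("side"); s.crop(240,170,120,120,5,"b2.png"); print(s.px([.4835,.0535,.098]))
E
```

```text
[[0.46686448 0.1600255  0.098     ]
 [0.47092157 0.26970814 0.098     ]]
tcp_pos: [0.4841, 0.0531, 0.1548]
[-0.019, -0.013, 1.119] [0.01, 0.01, -0.29] rows 0.5
[-0.018, -0.013, 2.852] [0.01, 0.01, -0.29] rows 1.4
t 32.2 grasp [0.4841 0.0531 0.1736] [180.    0.   -0.3] F [-0.  -0.4 -0.4] M [-0.07 -0.06  0.01] w 0.044
[[288.65739944 256.05170329]]
```

View pics/b2.png

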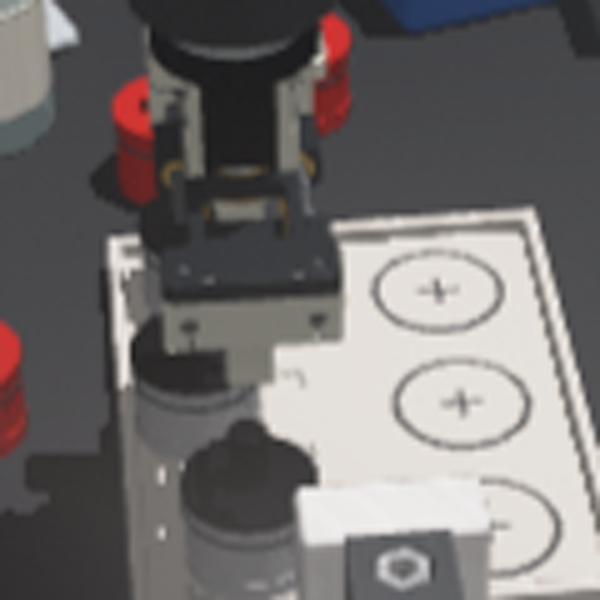

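Beaker0's knob is at crop (246,435), under the gripper as predicted. I descend and grip lightly.

```bash
python3 -m crank '[{"xyz":[0,0,1],"delta_rot":[0,0,0],"claw":0.5},{"xyz":[0,0,2],"delta_rot":[0,0,0],"claw":0.5},{"xyz":[0,0,2.8],"delta_rot":[0,0,0],"claw":0.5},{"xyz":[0,0,2.8],"delta_rot":[0,0,0],"claw":0.6},{"xyz":[0,0,2.8],"delta_rot":[0,0,0],"claw":0.7},{"xyz":[0,0,2.8],"delta_rot":[0,0,0],"claw":0.8},{"xyz":[0,0,2.8],"delta_rot":[0,0,0],"claw":0.9},{"xyz":[0,0,2.8],"delta_rot":[0,0,0],"claw":0.9},{"xyz":[0,0,2.8],"delta_rot":[0,0,0],"claw":0.9}]' 8; python3 g.py .6077 .0640 .088 0
```

```text
time_s: 33.38
tcp_pos: [0.4848, 0.0535, 0.0719]
eef_rot: [-180.0, -0.1, 0.0]
contact_force: [-1.2, 0.5, 6.9]
gripper_width: 0.0201
gripper_force: 8.0
[4.096, -0.349, 0.098] [-0.04, -0.1, 0.01] rows 2.0
t 33.375 grasp [0.4848 0.0535 0.0907] [-1.8e+02 -1.0e-01  0.0e+00] F [-1.2  0.5  6.9] M [ 0.23  0.43 -0.03] w 0.0201
```

```bash
python3 -m crank '[{"xyz":[0.4,-0.03,0],"delta_rot":[0,0,0],"claw":0.9},{"xyz":[0.8,-0.07,0],"delta_rot":[0,0,0],"claw":0.9},{"xyz":[1.2,-0.1,0],"delta_rot":[0,0,0],"claw":0.9},{"xyz":[1.6,-0.14,0],"delta_rot":[0,0,0],"claw":0.9},{"xyz":[2,-0.17,0],"delta_rot":[0,0,0],"claw":0.9},{"xyz":[2.4,-0.2,0],"delta_rot":[0,0,0],"claw":0.9},{"xyz":[2.8,-0.24,0],"delta_rot":[0,0,0],"claw":0.9},{"xyz":[3.2,-0.28,0],"delta_rot":[0,0,0],"claw":0.9},{"xyz":[3.6,-0.31,0],"delta_rot":[0,0,0],"claw":0.9},{"xyz":[4.1,-0.35,0],"delta_rot":[0,0,0],"claw":0.9},{"xyz":[4.1,-0.35,0],"delta_rot":[0,0,0],"claw":0.9},{"xyz":[4.1,-0.35,0],"delta_rot":[0,0,0],"claw":0.9}]'; python3 g.py .6077 .0640 .088 0
```

```text
time_s: 34.88
tcp_pos: [0.6082, 0.064, 0.0718]
eef_rot: [-180.0, -0.2, 0.0]
contact_force: [2.5, 0.6, 5.4]
gripper_width: 0.0197
gripper_force: 8.0
[-0.017, -0.001, 0.088] [-0.04, -0.16, 0.01] rows 0.0
t 34.875 grasp [0.6082 0.064  0.0906] [-180.    -0.2    0. ] F [2.5 0.6 5.4] M [-0.02 -0.81  0.  ] w 0.0197
```

```bash
python3 -m crank '[{"xyz":[0,0,0],"delta_rot":[0,0,0],"claw":0.8},{"xyz":[0,0,0],"delta_rot":[0,0,0],"claw":0.6},{"xyz":[0,0,0],"delta_rot":[0,0,0],"claw":0.5},{"xyz":[0,0,0],"delta_rot":[0,0,0],"claw":0.5},{"xyz":[0,0,-1.5],"delta_rot":[0,0,0],"claw":0.5},{"xyz":[0,0,-2.7],"delta_rot":[0,0,0],"claw":0.5},{"xyz":[-2.3,-1.6,-2.7],"delta_rot":[0,0,0],"claw":0.5},{"xyz":[-4.7,-3.2,-2.7],"delta_rot":[0,0,0],"claw":0.5},{"xyz":[-4.7,-3.2,-2.7],"delta_rot":[0,0,0],"claw":0.5},{"xyz":[-4.7,-3.2,-2.7],"delta_rot":[0,0,0],"claw":0.5}]'|grep tcp; cat > bk.py <<'E'
import sys; from h import *
# beaker axis from lid disc: lid top at z=.066, dark; knob top z=.098
t=Cam("top");s=Cam("side")
for a in sys.argv[1:]:
    x,y=map(float,a.split(","))
    for n,c in(("top",t),("side",s)):
        u=c.px([[x,y,.066]])[0].astype(int); g=cv2.cvtColor(c.img,cv2.COLOR_BGR2GRAY)
        x0,y0=u-22; m=(g[y0:y0+44,x0:x0+44]<60).astype(np.uint8); k,l,stt,cen=cv2.connectedComponentsWithStats(m)
        j=1+stt[1:,4].argmax(); print(n,"box",(stt[j,:2]+[x0,y0]).tolist(),stt[j,2:5].tolist())
    P=[np.array([x,y,.066])+.034*np.array([np.cos(v),np.sin(v),0]) for v in np.linspace(0,6.28,60)]
    for n,c in(("top",t),("side",s)): q=c.px(P); print(n,"pred lid box",q.min(0).round(1),(q.max(0)-q.min(0)).round(1),"knob top",c.px([[x,y,.098]]).round(1))
I=lambda c,x,y,w,h,k:cv2.resize(c.img[y:y+h,x:x+w],(int(w*k),int(h*k)),interpolation=cv2.INTER_CUBIC)
cv2.imwrite("pics/bk.png",np.hstack([I(t,200,200,160,120,2.5),I(s,250,190,110,120,2.5)]))
E
python3 bk.py .608,.064 ; python3 g.py .467 .160 .14 0 .467 .16 .088 0
```

```text
tcp_pos: [0.4639, 0.1608, 0.1522]
top box [301, 230] [10, 11, 75]
side box [325, 248] [26, 22, 341]
top pred lid box [293.7 219.9] [25.9 25.8] knob top [[306.5 231.4]]
side pred lid box [324.6 251. ] [27.  17.7] knob top [[338.5 250. ]]
[0.034, 0.003, 1.032] [-0.02, -0.03, 0.08] rows 0.5
[0.033, 0.004, 2.765] [-0.02, -0.03, 0.08] rows 1.3
t 36.225 grasp [0.466  0.1601 0.1709] [-1.8e+02 -0.0e+00  1.0e-01] F [-0.3  0.4  0.2] M [-0.06 -0.04 -0.04] w 0.0438
```

View pics/bk.png

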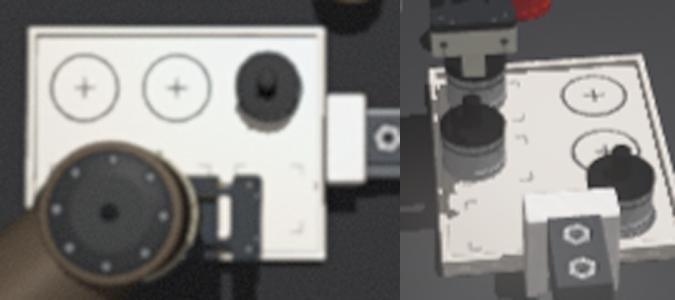

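Beaker0 matches its ring within about 1 mm. I check beaker1's knob prediction against side crop (472,103), i.e. full (278.8,231).

```bash
python3 -c "
from h import *
s=Cam('side'); print(s.px([[.467,.16,.098],[.471,.2697,.098]]), s.at([[278.8,231.5]],.098))"
```

```text
[[279.51934006 229.84315411]
 [278.76676832 205.24284337]] [[0.4647687  0.15324327 0.098     ]]
```

```bash
python3 -m crank '[{"xyz":[0.03,0.03,1],"delta_rot":[0,0,0],"claw":0.5},{"xyz":[0.03,0.03,2],"delta_rot":[0,0,0],"claw":0.5},{"xyz":[0.03,0.03,2.75],"delta_rot":[0,0,0],"claw":0.5},{"xyz":[0.03,0.03,2.75],"delta_rot":[0,0,0],"claw":0.6},{"xyz":[0.03,0.03,2.75],"delta_rot":[0,0,0],"claw":0.7},{"xyz":[0.03,0.03,2.75],"delta_rot":[0,0,0],"claw":0.8},{"xyz":[0.03,0.03,2.75],"delta_rot":[0,0,0],"claw":0.9},{"xyz":[0.03,0.03,2.75],"delta_rot":[0,0,0],"claw":0.9},{"xyz":[0.03,0.03,2.75],"delta_rot":[0,0,0],"claw":0.9}]' 8; python3 g.py .607 .1640 .088 0
```

```text
time_s: 37.4
tcp_pos: [0.4678, 0.1592, 0.0703]
eef_rot: [-179.9, -0.1, 0.0]
contact_force: [1.2, -1.0, 6.2]
gripper_width: 0.0197
gripper_force: 8.0
[4.641, -0.157, 0.045] [-0.05, -0.1, 0.02] rows 2.2
t 37.4 grasp [0.4678 0.1592 0.0891] [-1.799e+02 -1.000e-01  0.000e+00] F [ 1.2 -1.   6.2] M [-0.29 -0.29 -0.02] w 0.0197
```

```bash
python3 -m crank '[{"xyz":[0.4,-0.02,0],"delta_rot":[0,0,0],"claw":0.9},{"xyz":[0.8,-0.04,0],"delta_rot":[0,0,0],"claw":0.9},{"xyz":[1.2,-0.06,0],"delta_rot":[0,0,0],"claw":0.9},{"xyz":[1.6,-0.07,0],"delta_rot":[0,0,0],"claw":0.9},{"xyz":[2,-0.08,0],"delta_rot":[0,0,0],"claw":0.9},{"xyz":[2.4,-0.1,0],"delta_rot":[0,0,0],"claw":0.9},{"xyz":[2.8,-0.11,0],"delta_rot":[0,0,0],"claw":0.9},{"xyz":[3.2,-0.12,0],"delta_rot":[0,0,0],"claw":0.9},{"xyz":[3.6,-0.13,0],"delta_rot":[0,0,0],"claw":0.9},{"xyz":[4.1,-0.15,0],"delta_rot":[0,0,0],"claw":0.9},{"xyz":[4.63,-0.16,0],"delta_rot":[0,0,0],"claw":0.9},{"xyz":[4.63,-0.16,0],"delta_rot":[0,0,0],"claw":0.9},{"xyz":[4.63,-0.16,0],"delta_rot":[0,0,0],"claw":0.9}]'|grep tcp;  python3 -m crank '[{"xyz":[0,0,0],"delta_rot":[0,0,0],"claw":0.8},{"xyz":[0,0,0],"delta_rot":[0,0,0],"claw":0.6},{"xyz":[0,0,0],"delta_rot":[0,0,0],"claw":0.5},{"xyz":[0,0,0],"delta_rot":[0,0,0],"claw":0.5},{"xyz":[0,0,-1.5],"delta_rot":[0,0,0],"claw":0.5},{"xyz":[0,0,-2.7],"delta_rot":[0,0,0],"claw":0.5},{"xyz":[-2.3,-1.75,-2.7],"delta_rot":[0,0,0],"claw":0.5},{"xyz":[-4.5,-3.5,-2.7],"delta_rot":[0,0,0],"claw":0.5},{"xyz":[-4.5,-3.5,-2.7],"delta_rot":[0,0,0],"claw":0.5},{"xyz":[-4.5,-3.5,-2.7],"delta_rot":[0,0,0],"claw":0.5}]'|grep tcp; python3 bk.py .607,.164 .608,.064;python3 -c "
from h import *
s=Cam('side'); t=Cam('top'); g=cv2.cvtColor(t.img,cv2.COLOR_BGR2GRAY); print(g[228,250:325].tolist()); print(g[210:255,274].tolist()); print(s.px([[.471,.2697,.098]]))";  python3 g.py .4718 .2693 .088 0
```

```text
tcp_pos: [0.6071, 0.164, 0.0703]
tcp_pos: [0.4688, 0.2701, 0.1507]
top box [263, 230] [11, 14, 93]
side box [319, 224] [24, 21, 347]
top pred lid box [255.6 219.8] [25.9 25.8] knob top [[267.6 231.3]]
side pred lid box [319.9 227.3] [25.6 16. ] knob top [[332.9 225.6]]
top box [302, 229] [10, 12, 76]
side box [325, 248] [26, 22, 364]
top pred lid box [293.7 219.9] [25.9 25.8] knob top [[306.5 231.4]]
side pred lid box [324.6 251. ] [27.  17.7] knob top [[338.5 250. ]]
[239, 239, 239, 239, 241, 240, 229, 180, 116, 72, 61, 64, 59, 66, 62, 66, 63, 66, 67, 63, 66, 65, 67, 64, 66, 66, 63, 68, 73, 96, 119, 140, 180, 224, 241, 242, 241, 242, 242, 242, 241, 243, 242, 237, 203, 133, 79, 63, 68, 66, 66, 70, 67, 65, 66, 64, 68, 68, 60, 61, 67, 69, 69, 69, 67, 67, 63, 76, 124, 195, 237, 244, 243, 243, 243]
[132, 207, 229, 187, 164, 218, 241, 243, 243, 243, 240, 220, 156, 94, 64, 64, 65, 67, 66, 66, 68, 67, 65, 64, 62, 67, 64, 64, 65, 65, 63, 64, 64, 63, 66, 60, 52, 70, 91, 110, 116, 114, 119, 147, 197]
[[278.76676832 205.24284337]]
[0.017, -0.037, 2.702] [0.01, 0.01, -0.04] rows 1.3
t 40.475 grasp [0.4713 0.2682 0.1691] [180.   0.  -0.] F [ 0.5  0.3 -1. ] M [-0.07 -0.01  0.02] w 0.0439
```

View pics/bk.png

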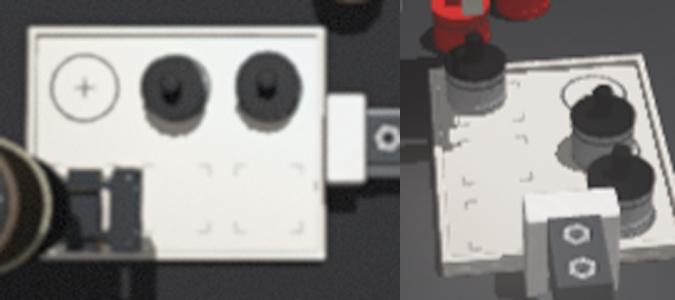

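Beaker1 sits on the middle ring within about 1–2 mm. Beaker2's knob is at side crop (473,43), as predicted, so it goes next.

```bash
python3 -m crank '[{"xyz":[0.02,-0.03,1],"delta_rot":[0,0,0],"claw":0.5},{"xyz":[0.02,-0.03,2],"delta_rot":[0,0,0],"claw":0.5},{"xyz":[0.02,-0.03,2.7],"delta_rot":[0,0,0],"claw":0.5},{"xyz":[0.02,-0.03,2.7],"delta_rot":[0,0,0],"claw":0.6},{"xyz":[0.02,-0.03,2.7],"delta_rot":[0,0,0],"claw":0.7},{"xyz":[0.02,-0.03,2.7],"delta_rot":[0,0,0],"claw":0.8},{"xyz":[0.02,-0.03,2.7],"delta_rot":[0,0,0],"claw":0.9},{"xyz":[0.02,-0.03,2.7],"delta_rot":[0,0,0],"claw":0.9},{"xyz":[0.02,-0.03,2.7],"delta_rot":[0,0,0],"claw":0.9}]' 8; python3 g.py .606 .2640 .088 0
```

```text
time_s: 41.6
tcp_pos: [0.4722, 0.27, 0.0704]
eef_rot: [-179.9, -0.1, 0.0]
contact_force: [0.6, -0.8, 5.2]
gripper_width: 0.0193
gripper_force: 8.0
[4.46, 0.203, 0.046] [-0.07, -0.09, 0.02] rows 2.1
t 41.6 grasp [0.4722 0.27   0.0892] [-1.799e+02 -1.000e-01  0.000e+00] F [ 0.6 -0.8  5.2] M [-0.25 -0.33  0.  ] w 0.0193
```

```bash
python3 -m crank '[{"xyz":[0.4,0.02,0],"delta_rot":[0,0,0],"claw":0.9},{"xyz":[0.8,0.04,0],"delta_rot":[0,0,0],"claw":0.9},{"xyz":[1.2,0.06,0],"delta_rot":[0,0,0],"claw":0.9},{"xyz":[1.6,0.08,0],"delta_rot":[0,0,0],"claw":0.9},{"xyz":[2,0.1,0],"delta_rot":[0,0,0],"claw":0.9},{"xyz":[2.4,0.12,0],"delta_rot":[0,0,0],"claw":0.9},{"xyz":[2.8,0.14,0],"delta_rot":[0,0,0],"claw":0.9},{"xyz":[3.2,0.16,0],"delta_rot":[0,0,0],"claw":0.9},{"xyz":[3.6,0.18,0],"delta_rot":[0,0,0],"claw":0.9},{"xyz":[4,0.2,0],"delta_rot":[0,0,0],"claw":0.9},{"xyz":[4.46,0.2,0],"delta_rot":[0,0,0],"claw":0.9},{"xyz":[4.46,0.2,0],"delta_rot":[0,0,0],"claw":0.9},{"xyz":[4.46,0.2,0],"delta_rot":[0,0,0],"claw":0.9}]'|grep tcp;  python3 -m crank '[{"xyz":[0,0,0],"delta_rot":[0,0,0],"claw":0.8},{"xyz":[0,0,0],"delta_rot":[0,0,0],"claw":0.6},{"xyz":[0,0,0],"delta_rot":[0,0,0],"claw":0.5},{"xyz":[0,0,0],"delta_rot":[0,0,0],"claw":0.5},{"xyz":[0,0,-1.5],"delta_rot":[0,0,0],"claw":0.5},{"xyz":[0,0,-3],"delta_rot":[0,0,0],"claw":0.5},{"xyz":[0,0,-5.5],"delta_rot":[0,0,0],"claw":0.5}]'|grep tcp; python3 g.py .36 -.385 .24 0 .435 -.385 .05 0
```

```text
tcp_pos: [0.6064, 0.2638, 0.0703]
tcp_pos: [0.6042, 0.2629, 0.2216]
[-8.135, 21.599, 0.083] [0.11, 0.18, -0.01] rows 11.1
[-5.615, 21.586, 6.408] [0.11, 0.18, -0.01] rows 11.1
t 44.1 grasp [0.6042 0.2629 0.2404] [179.9   0.2  -0. ] F [0.2 0.2 1.4] M [ 0.07 -0.31 -0.02] w 0.0439
```

```bash
python3 -m crank '[{"xyz":[-8.1,21.6,0],"delta_rot":[0,0,0],"claw":1},{"xyz":[-8.1,21.6,0],"delta_rot":[0,0,0],"claw":1},{"xyz":[-8.1,21.6,0],"delta_rot":[0,0,0],"claw":1},{"xyz":[-8.1,21.6,0],"delta_rot":[0,0,0],"claw":1},{"xyz":[-8.1,21.6,0],"delta_rot":[0,0,0],"claw":1},{"xyz":[-8.1,21.6,0],"delta_rot":[0,0,0],"claw":1},{"xyz":[-8.1,21.6,0],"delta_rot":[0,0,0],"claw":1},{"xyz":[-8.1,21.6,0],"delta_rot":[0,0,0],"claw":1},{"xyz":[-8.1,21.6,0],"delta_rot":[0,0,0],"claw":1},{"xyz":[-8.1,21.6,0],"delta_rot":[0,0,0],"claw":1},{"xyz":[-8.1,21.6,0],"delta_rot":[0,0,0],"claw":1},{"xyz":[-8.1,21.6,0],"delta_rot":[0,0,-14],"claw":1},{"xyz":[-8.1,21.6,0],"delta_rot":[0,0,-14],"claw":1},{"xyz":[-8.1,21.6,0],"delta_rot":[0,0,-14],"claw":1}]'|grep tcp; python3 bk.py .606,.264 .607,.164 .608,.064|grep -v "^top"; python3 - <<'E'
from h import *
t=Cam("top");s=Cam("side")
I=lambda c,x,y,w,h,k:cv2.resize(c.img[y:y+h,x:x+w],(int(w*k),int(h*k)),interpolation=cv2.INTER_CUBIC)
A=np.zeros((600,800,3),np.uint8); A[:240,:800]=I(t,200,200,320,96,2.5); A[240:,:400]=I(s,230,190,160,144,2.5); A[240:540,400:]=I(s,260,330,160,120,2.5)
for x,y in((.606,.264),(.607,.164),(.608,.064)):
    P=[np.array([x,y,.066])+.034*np.array([np.cos(v),np.sin(v),0]) for v in np.linspace(0,6.28,60)]
    cv2.polylines(A,[((t.px(P)-[200,200]+.5)*2.5).astype(int)],1,(0,255,0),1)
    cv2.polylines(A,[((s.px(P)-[230,190]+.5)*2.5+[0,240]).astype(int)],1,(0,255,0),1)
cv2.imwrite("pics/all.png",A)
E
python3 g.py .4243 -.3963 .15 14 .4243 -.3963 .084 14 .521 -.372 .084 14
```

```text
tcp_pos: [0.3618, -0.3845, 0.2216]
side box [316, 202] [24, 20, 335]
side pred lid box [315.6 205.8] [24.4 14.4] knob top [[327.9 203.5]]
side box [319, 224] [24, 21, 354]
side pred lid box [319.9 227.3] [25.6 16. ] knob top [[332.9 225.6]]
side box [325, 248] [26, 22, 365]
side pred lid box [324.6 251. ] [27.  17.7] knob top [[338.5 250. ]]
[1.907, 0.89, 3.023] [-0.0, -0.0, -0.03] rows 1.8
[1.907, 0.89, 5.223] [-0.0, -0.0, -0.03] rows 2.7
[5.231, 0.882, 5.223] [-0.0, -0.0, -0.03] rows 3.6
t 46.05 grasp [ 0.3623 -0.3842  0.2407] [-180.   -0.   14.] F [ 0.3 -0.4  1.2] M [-0.05 -0.04 -0.03] w 0.0005
```

View pics/all.png

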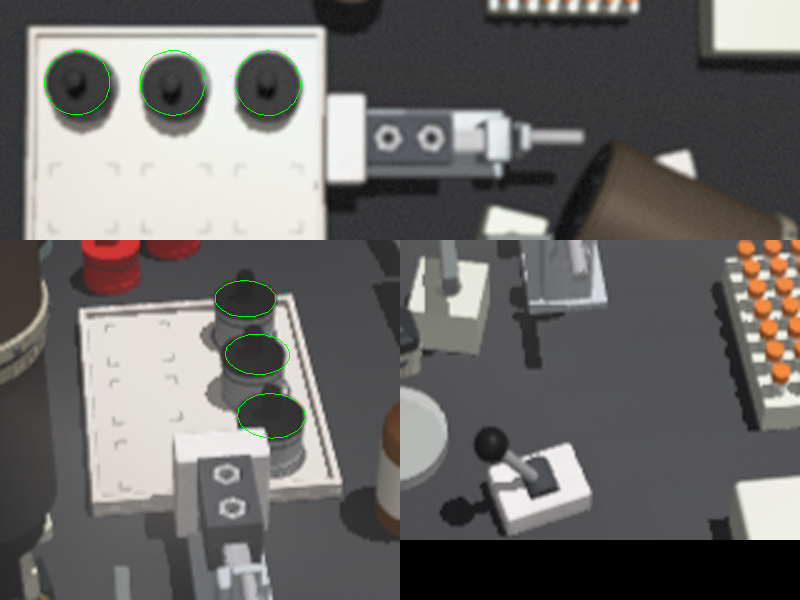

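All three lids fit the predicted outlines on the rings, and the lever ball is unmoved at side px (296,412). I throw the switch now.

```bash
python3 -m crank '[{"xyz":[1,0.9,1.5],"delta_rot":[0,0,0],"claw":1},{"xyz":[1.9,0.9,3],"delta_rot":[0,0,0],"claw":1},{"xyz":[1.9,0.9,4.2],"delta_rot":[0,0,0],"claw":1},{"xyz":[1.9,0.9,5.2],"delta_rot":[0,0,0],"claw":1},{"xyz":[1.9,0.9,5.2],"delta_rot":[0,0,0],"claw":1},{"xyz":[2.3,0.9,5.2],"delta_rot":[0,0,0],"claw":1},{"xyz":[2.7,0.9,5.2],"delta_rot":[0,0,0],"claw":1},{"xyz":[3.1,0.9,5.2],"delta_rot":[0,0,0],"claw":1},{"xyz":[3.5,0.9,5.2],"delta_rot":[0,0,0],"claw":1},{"xyz":[3.9,0.9,5.2],"delta_rot":[0,0,0],"claw":1},{"xyz":[4.3,0.9,5.2],"delta_rot":[0,0,0],"claw":1},{"xyz":[4.6,0.9,5.2],"delta_rot":[0,0,0],"claw":1},{"xyz":[4.9,0.9,5.2],"delta_rot":[0,0,0],"claw":1},{"xyz":[5.1,0.9,5.2],"delta_rot":[0,0,0],"claw":1},{"xyz":[5.23,0.9,5.2],"delta_rot":[0,0,0],"claw":1},{"xyz":[5.23,0.9,5.2],"delta_rot":[0,0,0],"claw":1}]'; python3 - <<'E'
from h import *
s=Cam("side"); s.crop(260,330,140,110,5,"sw.png")
E
```

```text
time_s: 48.05
tcp_pos: [0.5139, -0.3738, 0.0649]
eef_rot: [-179.8, 0.7, 13.9]
contact_force: [-20.4, -10.1, 7.5]
gripper_width: 0.0003
gripper_force: 11.5
```

View pics/sw.png

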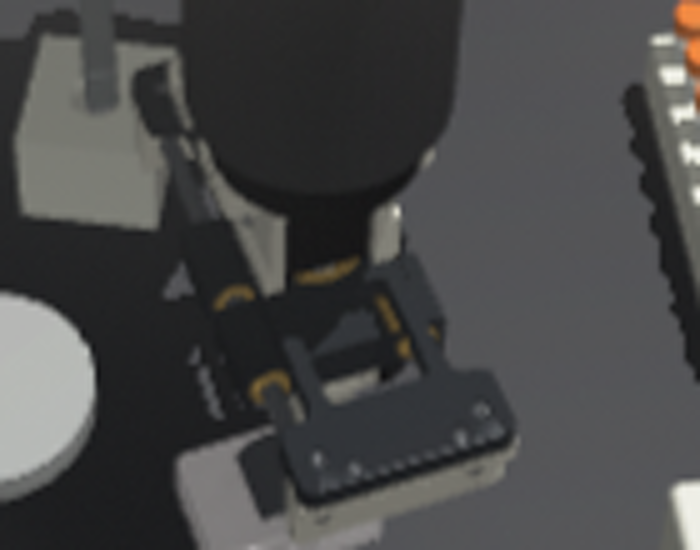

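A 23 N reaction means the lever is on its stop. I back off, lift clear and check.

```bash
python3 -m crank '[{"xyz":[-0.5,0,0],"delta_rot":[0,0,0],"claw":1},{"xyz":[-1.5,0,0],"delta_rot":[0,0,0],"claw":1},{"xyz":[-2.5,0,-1],"delta_rot":[0,0,0],"claw":1},{"xyz":[-3.5,0,-3],"delta_rot":[0,0,0],"claw":1},{"xyz":[-5,-1,-5],"delta_rot":[0,0,0],"claw":1},{"xyz":[-5,-1,-5],"delta_rot":[0,0,0],"claw":1},{"xyz":[-5,-1,-5],"delta_rot":[0,0,0],"claw":1}]'|grep tcp; python3 - <<'E'
from h import *
s=Cam("side"); cv2.imwrite("pics/fin.png",cv2.resize(s.img[170:460,200:480],None,fx=2,fy=2,interpolation=cv2.INTER_CUBIC))
E
```

```text
tcp_pos: [0.3686, -0.38, 0.2177]
```

View pics/fin.png

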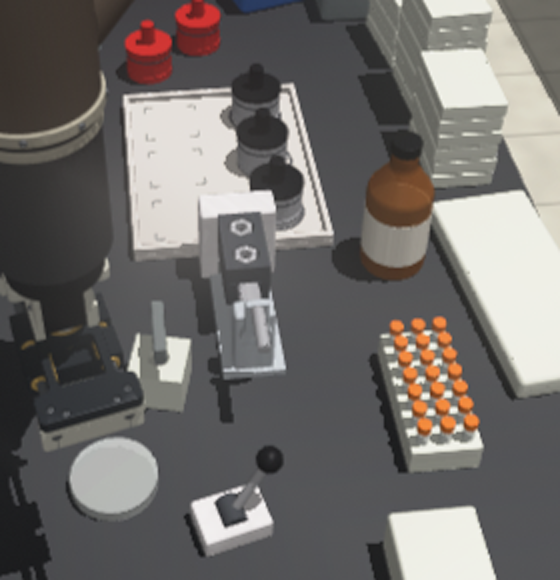

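The lever leans fully away (ball at 269,459), the key is standing, the three beakers are on their rings, and the bottle and rack are upright. I hand the job in.

```bash
python3 -c "
from plant import job; print(job.close_job())"
```

```text
the job is handed in; nothing more can be done
None
```

The job is handed in, with no verdict returned: shaft flat up (about 0.02 rad off by camera), both setscrews at their stops, key back in its holder, three beakers on their rings (the middle one about 2 mm off), and the switch thrown; I viewed 15 pictures against the limit of 14.

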